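# Scrape the stuck leftovers off the tipping tray into the scrap tub

### The arm

A 6-joint arm with a two-finger parallel gripper is mounted at the origin on the work surface. World frame = base frame: x ahead of the robot, y to its left, z up, the work surface at z = 0. Lengths are in m, angles in rad, forces in N, time in s.
With the tool pointing down it reaches from about 0.35 to 0.975 m from the base axis. Payload 4.9 kg.
Tool frame: the origin (TCP) lies at the very end of the fingers, on their centre line; the grasp point (between the pads) lies 19 mm behind it; z points along the fingers, x is the direction in which the jaws open and shut, and the axes are right-handed (so a half turn about z gives the same grasp; the last joint's range is limited). The gripper opens to 85 mm and grips with 20 to 120 N. Pads are 22 mm wide; open, the fingers measure 114 mm over their backs; the gripper's body (76 mm by 85 mm) begins 54 mm behind the grasp point. The pads swing forward as they close: fully open they stand 13 mm farther back than shut.
Start: joints at [1.075, 0.053, 1.613, -0, 1.476, -0.119], TCP at [0.23, 0.581, 0.231] pointing down, gripper open.
Joint ranges: [-3.01, 3.01], [-1.01, 2.22], [0.06, 2.58], [-1.02, 4.17], [0.09, 2.62], [-3.14, 3.14]. Speed limits (rad/s): [2.57, 2.57, 3.14, 3.14, 3.14, 3.14].

### API

Orientations are given as a rotation vector (axis times angle).
In Python, from station import monitor, imaging, ticket gives the robot as it stands.
- The arm moves only by the tool step_arm, never from a script. Its argument "targets" is one flat list of numbers, 4 for each row, row after row: the shift along the tool's x, y, z in m, then the turn about the tool's z in rad. In form: [tx, ty, tz, roll, tx, ty, tz, roll, ...]. A call has 1 to 12 rows; each row is the pose to reach, as a shift and turn from the pose measured when the call began, along the tool's axes at that moment; what a row does not reach only later rows make up. A row lasts 1/12 s, in which the tool goes at most 41.7 mm and 7.16 degrees, less where a joint would pass 70% of its speed; a pose out of reach is approached as far as the arm can. A call with a gripper value outside its range is refused whole. "grip" is the finger opening in m, from 0 to 0.0854, set as the call begins (left out, the last holds). The fingers move at their own pace and stop on an object; "force" is the grip in N (left out, the last holds). Time passes only in rows, so rows that repeat a pose let the fingers close. It gives the time, the measured TCP pose, the force and the opening at its end, in the units of the state.
- monitor.get_obs(): the state, without advancing time (a new reading comes with each control period).
- imaging.get_image(name): name is "scene" or "top"; returns a dict with "color" (480x640x3 uint8, red, green, blue), "depth" (480x640 float32, m along the optical axis (not along the pixel's ray), 0 where there is no reading), "fov_y" (degrees; the focal length in pixels is half the picture's height over the tangent of half this angle, whatever the lens; pixels are square), "cx", "cy" (the principal point, pixels), "k1" (the pictures are not rectified: a ray, as slopes to the right and down, at radius r is drawn at 1 + k1 r^2 times it, then the intrinsics apply), "R" (3x3) and "t" (3): a world point X has camera coordinates R X + t. Camera axes: x right, y down, z forward; pixel columns grow to the right and rows downward; lengths in m; the calibration is good to about 2 mm. A picture is of the moment at which its call begins.
- ticket.finish_job(): hands the job in, once; it reports no verdict.
Trained networks look in a picture, given as the dict that the camera call returned (one of the last four; its "shot" number tells which), for a name from the list of things; names that differ only in an ending like _2 or _b are one class to them, and where a whole thing is asked for, a point or a joint stands for the part that bears it (a point fixed in the world has none). Each returns a list of dicts, best first, with "score" (0 to 1); they miss things now and then, are a little off and sometimes report something else, mostly with a low value. They report only what shows in the picture. A call takes as long as a camera call.
- imaging.search_frame(name, picture): "uv" ([column, row] in pixels, amid what is visible of it).
- imaging.mark_of(name, picture): "uv" ([column, row] in pixels: a listed point, or the origin of a listed thing).
The state is a dict: "t": time; "q": joint angles; "dq": joint speeds; "effort": joint torques, N m; "tool_pos": TCP position; "tool_rot": TCP orientation; "contact_force": force on the tool from outside, world axes, zero at the start; "wrist_torque": the same for the moment, N m; "opening": finger opening in m.
Only numpy, scipy, OpenCV 4.12 (cv2) and the standard library are available. Lean on these libraries where they do the work, as an engineer would, in place of code of your own. Each camera call takes 0.05 s, during which the arm holds its last target.

### The job

Set the scrap tub upright on the bench under the open lip of the small tipping tray, and raise the tray by its rear grip to its full tilt, where it stays by itself. Then, with the scraper, scrape all four stuck parts off the tilted tray into the tub, touching the parts with nothing but the scraper, and leave the tray tilted. Finally stand the scraper back in its rest, and do not disturb the other things on the bench.

Things in the scene. Friction and masses are not known exactly. Their poses are not given: they have to be found in the camera images.
- tray (a joint): tilt of the aluminium tipping tray, rad: 0 = level (its start), grows as the rear grip is raised, stop at 0.42 (24 degrees). Stiff hinge (about 1.1 N m of friction; 5 to 10 N at the rear grip raises it): the tray stays at whatever tilt it is left, but pressing on its floor with more than about 5 N can push it down.
- hinge (a point): point on the tray's hinge axis, midway across the tray, level with the floor's upper face, 80 mm above the bench, 45 mm from the spout point. Fixed to the stand; its x axis is the hinge axis, +y points towards the rear of the tray, z up.
- tray_stand: fixed steel stand of the tray; origin on the bench, 90 mm behind the lip; axes as at the spout. Its upright front plate, 124 mm wide, 70 mm high, stands on the bench 33 mm behind the lip, so the tub fits under the lip up to it. Underside of the lip 76 mm above the bench, 58 mm at full tilt.
- spout (a point): middle of the tray's open front edge (lip) on the floor's upper face, tray level; fixed to the stand: at full tilt the real lip is 18 mm lower, 4 mm nearer the hinge. x across, +y from lip to rear, z up. Tray floor 180 mm long from lip to rear wall, 92 mm wide inside, 4 mm thick; side and rear walls 18 mm high, 3 mm thick; the lip end is open.
- tray_grip (a point): centre of the tray's black rear grip, an upright block 12 mm thick (along x) x 32 mm (along y) x 44 mm high behind the rear wall, moving and tilting with the tray; with the tray level the point lies 201 mm from the spout along its +y and 105 mm above the bench (25 mm above the tray floor); 156 mm from the hinge axis along the tray.
- tub_handle (a point): centre of the gripping part of the stub handle of the black scrap tub. The handle is an upright block 12 mm thick (along x), 32 mm long (along y), from 10 to 65 mm above the tub's underside, on the middle of one long side; the point is 40 mm above the underside and 52 mm from the tub's centre towards its -y. Tub 0.13 kg.
- tub_in (a point): centre of the inner floor of the scrap tub, 3 mm above the tub's underside: an open black box 130 mm (x) x 70 mm (y) x 45 mm high outside, walls 3 mm; its handle is on its -y side. z up when upright.
- scraper_grip (a point): centre of the wooden handle of the scraper, which stands upright, blade down, in the slot of its rest. Steel blade 50 mm wide (along x), 4 mm thick (along y), 50 mm high; handle above it 26 mm (x) x 16 mm (y) x 62 mm high. The point is 78 mm above the blade's edge and 32 mm below the top of the handle; z points from the blade to the handle. 0.07 kg.
- rest_slot (a point): middle of the floor of the slot in the scraper's rest, 6 mm above the bench: a fixed aluminium block 80 mm (x) x 52 mm (y) x 40 mm high with a slot 58 mm (x) x 11 mm (y), 34 mm deep, open above. The blade stands on the slot's floor.
- relay: grey plastic relay 20 x 16 x 14 mm high, 14 g, stuck on the tray floor at any yaw, tacky underneath (friction about 1, so it does not slide off at full tilt by itself); origin at the centre of its underside
- heatsink: small finned aluminium heat sink 22 x 16 x 14 mm high, 13 g, stuck on the tray floor at any yaw, tacky underneath (friction about 1, so it does not slide off at full tilt by itself); origin at the centre of its underside
- terminal: grey terminal block 22 x 13 x 14 mm high, 12 g, stuck on the tray floor at any yaw, tacky underneath (friction about 1, so it does not slide off at full tilt by itself); origin at the centre of its underside
- transformer: dark square transformer 18 x 18 x 14 mm high, 18 g, stuck on the tray floor at any yaw, tacky underneath (friction about 1, so it does not slide off at full tilt by itself); origin at the centre of its underside
- scraper: the scraper as a whole; origin at the middle of the blade's edge, axes as for its handle
- tub: the scrap tub as a whole; origin at the centre of its underside
- spool: bystander, leave it alone: solder spool standing on its flange, 56 mm diameter, 41 mm high; origin at the centre of its underside
- flux_bottle: bystander, leave it alone: small clear bottle, 40 mm diameter, 85 mm high; origin at the centre of its underside
- paste_jar: bystander, leave it alone: white jar with black cap, 44 mm diameter, 42 mm high; origin at the centre of its underside
- tip_tin: bystander, leave it alone: round steel tin, 54 mm diameter, 24 mm high; origin at the centre of its underside
- pliers: bystander, leave it alone: pliers lying flat, 130 x 56 mm, 14 mm high, jaws towards +x; origin at the centre of its underside
- circuit_board: bystander, leave it alone: circuit board lying flat, 85 x 55 mm, up to 15 mm high with its components; origin at the centre of its underside
- screwdriver: bystander, leave it alone: screwdriver lying along its x axis, 160 mm long, 26 mm thick; origin at the centre of its underside

How it is judged:
By the outcome, as a careful person would: the job done as asked, in the order asked, and still so for the second after the job is handed in, with the robot touching nothing.
It also fails if it takes over 72 s, if anything falls off the work surface, if the arm or the gripper's body presses on something with over 40 N, if the wrist force passes 120 N, or if a joint passes its speed limit or range.

## Working session

There is one attempt and no reset: what is moved stays moved. The work goes in short steps, Python scripts to look and compute and a tool call to move; the robot and the scene stay as the last step left them, time stands still between calls to the robot, and variables do not carry over. Pictures are saved under pics/ and viewed, and the job is handed in when it is done.

Besides the shell and the picture viewer there is one more tool, called after ">>>" in YAML: its name, and indented under it one key for each argument. step_arm: Moves the arm, as the interface text tells. Its arguments: {"type":"object","properties":{"targets":{"type":"array","items":{"type":"number"}},"grip":{"type":"number"},"force":{"type":"number"}},"required":["targets"]}

```bash
mkdir -p pics; ls; cat > h.py <<'E'
import numpy as np, cv2
from station import monitor, imaging, ticket
from scipy.spatial.transform import Rotation as Rn
def ray(p,uv):
    f=240/np.tan(np.radians(p["fov_y"])/2)
    d=np.array([(uv[0]-p["cx"])/f,(uv[1]-p["cy"])/f]); s=d.copy()
    for _ in range(30): s=d/(1+p["k1"]*(s@s))
    return s
def atz(p,uv,z):
    s=ray(p,uv); R=np.array(p["R"]);t=np.array(p["t"])
    c=-R.T@t; d=R.T@np.array([s[0],s[1],1.]); return c+d*(z-c[2])/d[2]
def atdepth(p,uv):
    u,v=int(round(uv[0])),int(round(uv[1])); z=float(p["depth"][v,u])
    s=ray(p,uv); R=np.array(p["R"]);t=np.array(p["t"])
    return R.T@(np.array([s[0]*z,s[1]*z,z])-t)
def proj(p,X):
    R=np.array(p["R"]);t=np.array(p["t"]); c=R@np.array(X)+t; s=c[:2]/c[2]
    f=240/np.tan(np.radians(p["fov_y"])/2); s=s*(1+p["k1"]*(s@s)); return np.array([s[0]*f+p["cx"],s[1]*f+p["cy"]])
def cloud(p):
    v,u=np.mgrid[0:480,0:640]; f=240/np.tan(np.radians(p["fov_y"])/2)
    d=np.stack([(u-p["cx"])/f,(v-p["cy"])/f],-1); s=d.copy()
    for _ in range(30): s=d/(1+p["k1"]*(s**2).sum(-1,keepdims=True))
    z=p["depth"]; c=np.concatenate([s*z[...,None],z[...,None]],-1)
    X=(c-np.array(p["t"]))@np.array(p["R"]); X[z==0]=np.nan; return X
def save(p,n): cv2.imwrite("pics/"+n+".png",p["color"][:,:,::-1])
def st():
    o=monitor.get_obs(); print("t",round(o["t"],2),"pos",np.round(o["tool_pos"],4),"rot",np.round(o["tool_rot"],3),"F",np.round(o["contact_force"],1),"op",round(o["opening"],4)); 
    print(np.round(Rn.from_rotvec(o["tool_rot"]).as_matrix(),3).tolist(),"q",np.round(o["q"],2)); return o
E
python3 - <<'E'
from h import *
import pickle
st()
P={}
for n in("scene","top"):
    p=imaging.get_image(n); P[n]=p; save(p,n+"0")
    print(n,p["fov_y"],p["cx"],p["cy"],p["k1"],"cam",np.round(-np.array(p["R"]).T@p["t"],3))
    np.save(n+"0.npy",p,allow_pickle=True)
    for k in "hinge tray_stand spout tray_grip tub_handle tub_in scraper_grip rest_slot relay heatsink terminal transformer scraper tub spool flux_bottle paste_jar tip_tin pliers circuit_board screwdriver".split():
        r=imaging.mark_of(k,p)[:2]
        print(k,[(np.round(x["uv"],1).tolist(),round(x["score"],2)) for x in r])
E
```

```text
pics
t 0.0 pos [0.2297 0.5806 0.2301] rot [ 2.597  1.766 -0.003] F [ 0.9  0.2 -0.1] op 0.0853
[[0.368, 0.93, -0.001], [0.93, -0.368, -0.002], [-0.002, -0.0, -1.0]] q [ 1.07  0.05  1.61  0.    1.48 -0.12]
scene 53.84434105858119 312.05311984009074 236.6671267167832 -0.04507527729551711 cam [ 0.951 -0.657  0.685]
hinge [([286.6, 262.2], 0.67)]
tray_stand [([300.6, 279.4], 0.77)]
spout [([275.3, 275.8], 0.74), ([274.9, 257.9], 0.73)]
tray_grip [([326.6, 211.2], 0.84)]
tub_handle [([341.9, 190.4], 0.63)]
tub_in [([340.0, 191.2], 0.89)]
scraper_grip [([152.6, 336.6], 0.98)]
rest_slot [([161.1, 360.3], 0.89), ([313.0, 247.2], 0.67)]
relay [([277.8, 256.4], 0.46)]
heatsink []
terminal [([298.7, 265.0], 0.51)]
transformer [([311.8, 247.0], 0.47)]
scraper [([158.7, 364.6], 0.81), ([276.1, 275.0], 0.19)]
tub [([342.6, 191.9], 0.74), ([154.5, 336.2], 0.57)]
spool [([398.3, 297.9], 0.84), ([304.3, 409.0], 0.59)]
flux_bottle [([353.7, 346.9], 0.69)]
paste_jar [([401.7, 236.5], 0.67), ([273.5, 275.8], 0.61)]
tip_tin [([303.2, 407.1], 0.64), ([420.4, 196.2], 0.46)]
pliers [([190.7, 296.2], 0.89)]
c
[... 455 characters left out ...]
aper_grip [([213.7, 190.5], 0.64), ([179.4, 264.8], 0.45)]
rest_slot [([428.0, 291.0], 0.88), ([292.4, 169.5], 0.31)]
relay [([323.2, 258.4], 0.5)]
heatsink [([294.8, 238.9], 0.58), ([290.2, 250.6], 0.47)]
terminal [([322.8, 244.4], 0.62), ([326.3, 235.5], 0.51)]
transformer [([295.5, 236.3], 0.52)]
scraper [([426.0, 290.4], 0.52)]
tub [([427.8, 291.6], 0.74), ([164.5, 273.5], 0.64)]
spool [([290.6, 173.5], 0.7)]
flux_bottle [([354.8, 179.7], 0.69), ([238.5, 315.7], 0.32)]
paste_jar [([215.2, 191.0], 0.81), ([406.9, 189.1], 0.48)]
tip_tin [([405.7, 186.6], 0.92), ([166.0, 275.0], 0.28)]
pliers [([364.5, 318.6], 0.63)]
circuit_board [([241.0, 316.6], 0.6)]
screwdriver [([147.9, 197.6], 0.85)]
```

```bash
python3 - <<'E'
import cv2
a=cv2.imread("pics/top0.png"); cv2.imwrite("pics/top0c.png",cv2.resize(a[130:350,110:460],None,fx=2.28,fy=2.28,interpolation=cv2.INTER_CUBIC))
a=cv2.imread("pics/scene0.png"); cv2.imwrite("pics/scene0c.png",cv2.resize(a[160:440,100:460],None,fx=2.1,fy=2.1,interpolation=cv2.INTER_CUBIC))
E
```

```text
(no output)
```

View pics/top0c.png

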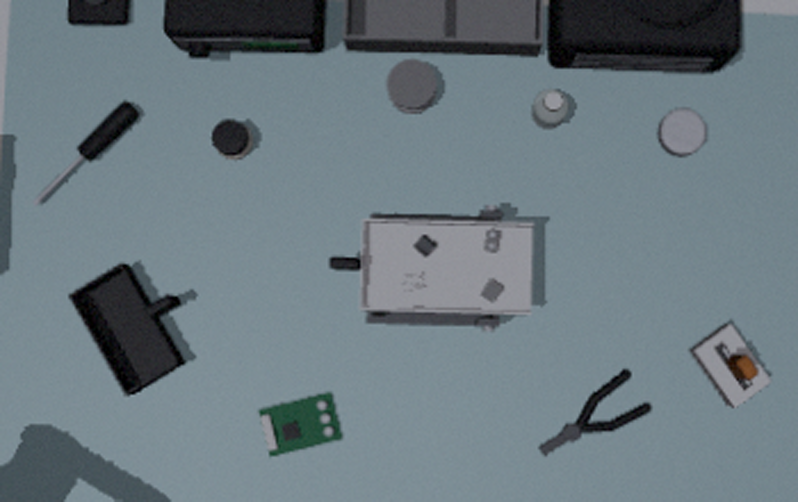

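View pics/scene0c.png

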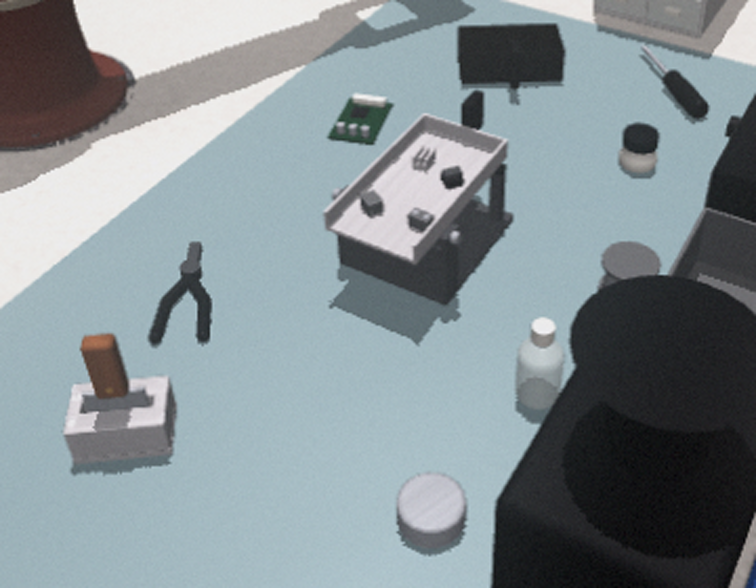

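```bash
python3 - <<'E'
from h import *
for n in("top","scene"):
    p=np.load(n+"0.npy",allow_pickle=True).item(); X=cloud(p)
    if n=="top":
        print("axes",atz(p,(300,240),0),atz(p,(400,240),0),atz(p,(300,300),0))
        sub=X[240:312:3,135:200:3,2]*1000
        print(np.array2string(np.nan_to_num(sub,nan=-99).astype(int),max_line_width=200,threshold=9999))
    else:
        sub=X[165:205:2,312:372:3,2]*1000
        print(np.array2string(np.nan_to_num(sub,nan=-99).astype(int),max_line_width=200,threshold=9999))
    a=p["color"]
    c=a[235:310,130:205] if n=="top" else a[160:210,310:375]
    cv2.imwrite(f"pics/tub_{n}.png",cv2.resize(np.clip(c[:,:,::-1].astype(float)*2.5,0,255).astype(np.uint8),None,fx=8,fy=8,interpolation=cv2.INTER_CUBIC))
p=np.load("top0.npy",allow_pickle=True).item()
for k,uv,z in [("spout",(347.9,249.4),.08),("hinge",(323.7,247.1),.08),("grip",(259.2,244.3),.105),("stand",(307.3,250.7),0),("slot",(428,291),.006),("tubh",(180.9,265.1),.04)]:
    print(k,np.round(atz(p,uv,z),4))
E
```

```text
axes [0.58104594 0.00226367 0.        ] [ 0.58790357 -0.25725588  0.        ] [ 0.42645217 -0.00186693  0.        ]
[[  2  -2  -2  -2   3   2   2   6  -3   0   5   0  -4   6   3   1   0  -4   0  -2  -3   3]
 [  2  -7   0   2  -8  -1   1  -1   1   3   6   2   1  -1   0  -1   1  -3   0   5   0  -4]
 [  1   2   1   4   0   2   0   3  -1  42  14 -11   2   0   3  -3   2  -4   2   5  -2   1]
 [ -1   8   1   6  -4   4  -1  44  36  11  40   5   1  -2  -5   6   0   0   7   1   2   2]
 [ -4   0   8   3  -1   2  42  17   1   2   2  28  -4   0  -1  -9  -3  -4   0   0   0   2]
 [ 13  -2   2  -1  47  29   8  -1   0   1   0  43   9   0   4  -4   2   0   1   3   0  -1]
 [ -1   3   1  37  16   2   3   8   0   4   4   5  34  -1  -4  -4  -2   8  -4  -6  -4  -2]
 [ -4  -1  48  21  -3   6   7  -5   4   0   6   3  40 -99   0  64  62  46   4   2  -5   1]
 [  3  -3   2  46  12  -2   0  -1  -1   1   0   1   0  33  64  68  59  26  -5   1  -2   1]
 [ -2   3  -1   6  40   0  10  -1   9   6   4   2   4  60  63  41   0   0   0   0   2  -6]
 [  0   0   4  -2  42  17   8   0  -2   2  -1   4   0  -5  44  -5  -2   1 
[... 2344 characters left out ...]
4  22  22  21   2]
 [  0   0   0  19  20  18  21  20  19  17  22  39  19  18  18  15  18  18  19   3]
 [  3   2   0  15  15  14  13  15  14  14  13  31  11  13  10  12  10  10  10  -1]
 [  1   1   0  11   8   8   8   6   9   8   7  26   8   7   6   2   7   4   4   1]
 [  1   0   0   3   6   0   1   3   2   0   0  22   1   0   0   1   0   1   3   1]
 [  0   1   0   0   0  -1   0   4   1   2   0  14  -1   0   2   2   0   4   1   2]
 [  0   4   0   0   5 123   1   2   3   0   1   1   2   4   3   2   1   2   0   3]]
spout [ 0.5565 -0.1165  0.08  ]
hinge [ 0.5606 -0.057   0.08  ]
grip [0.5621 0.0995 0.105 ]
stand [ 0.5539 -0.0173  0.    ]
slot [ 0.4573 -0.3322  0.006 ]
tubh [0.5071 0.3018 0.04  ]
```

View pics/tub_top.png

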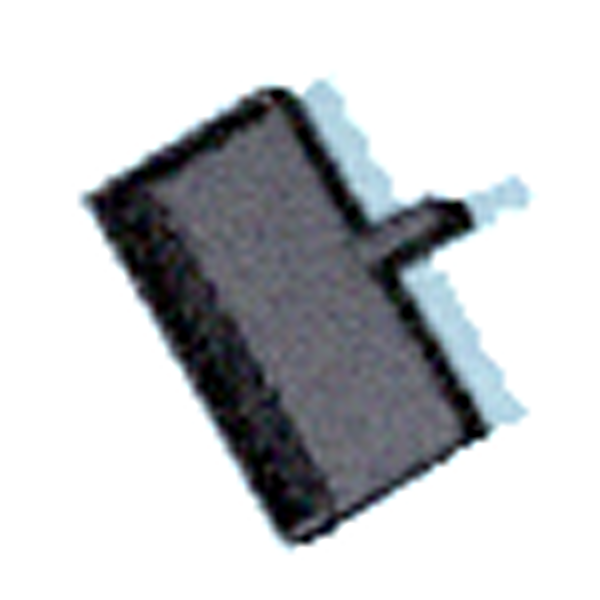

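View pics/tub_scene.png

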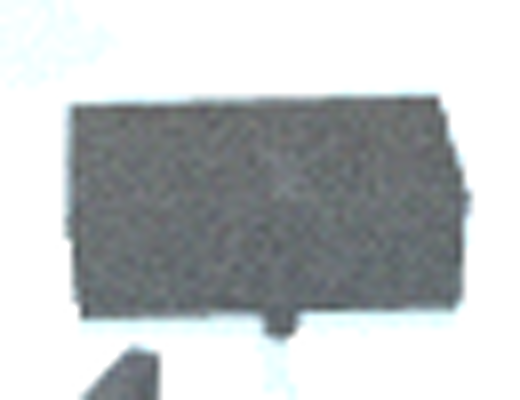

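```bash
python3 - <<'E'
from h import *
p=np.load("top0.npy",allow_pickle=True).item(); q=np.load("scene0.npy",allow_pickle=True).item()
for k,a,b,z in [("hinge",(323.7,247.1),(286.6,262.2),.08),("spout",(347.9,249.4),(275.3,275.8),.08),("grip",(259.2,244.3),(326.6,211.2),.105),("stand",(307.3,250.7),(300.6,279.4),0),("slot",(428,291),(161.1,360.3),.006),("tubh",(180.9,265.1),(341.9,190.4),.04),("scrgrip",None,(152.6,336.6),.084),("tubin",None,(340,191.2),.003),
 ("pliers",(364.5,318.6),(190.7,296.2),0)]:
    print(k,np.round(atz(p,a,z),4) if a else "",np.round(atz(q,b,z),4))
for n,c in(("top",p),("scene",q)):
    X=cloud(c)
    def rect(lo,hi,x0,x1,y0,y1,name):
        m=(X[...,2]>lo)&(X[...,2]<hi)&(X[...,0]>x0)&(X[...,0]<x1)&(X[...,1]>y0)&(X[...,1]<y1)
        P=(X[m][:,:2]*1000).astype(np.float32); 
        if len(P)<5: return
        r=cv2.minAreaRect(P); print(n,name,len(P),"c",np.round(r[0],1),"size",np.round(r[1],1),"ang",round(r[2],2), "med z",np.median(X[m][:,2]))
    rect(.035,.052,.38,.60,.25,.45,"tub rim")
    rect(.055,.075,.38,.60,.25,.45,"tub handle")
    rect(.07,.11,.48,.65,-.14,.09,"tray")
    rect(.110,.135,.5,.62,.06,.15,"grip top")
    rect(.03,.047,.38,.53,-.42,-.26,"rest")
    rect(.085,.125,.38,.53,-.42,-.26,"scr handle")
    rect(.105,.125,.38,.53,-.42,-.26,"scr top")
a=p["color"]; cv2.imwrite("pics/tray_top.png",cv2.resize(a[215:285,245:365,::-1],None,fx=6.5,fy=6.5,interpolation=cv2.INTER_CUBIC))
cv2.imwrite("pics/rest_top.png",cv2.resize(a[265:315,405:455,::-1],None,fx=10,fy=10,interpolation=cv2.INTER_CUBIC))
E
```

```text
hinge [ 0.5606 -0.057   0.08  ] [ 0.5587 -0.058   0.08  ]
spout [ 0.5565 -0.1165  0.08  ] [ 0.5609 -0.1028  0.08  ]
grip [0.5621 0.0995 0.105 ] [0.5608 0.1067 0.105 ]
stand [ 0.5539 -0.0173  0.    ] [ 0.563  -0.0127  0.    ]
slot [ 0.4573 -0.3322  0.006 ] [ 0.4574 -0.3237  0.006 ]
tubh [0.5071 0.3018 0.04  ] [0.507  0.2968 0.04  ]
scrgrip  [ 0.4676 -0.3327  0.084 ]
tubin  [0.4789 0.3453 0.003 ]
pliers [ 0.3825 -0.1693  0.    ] [ 0.391  -0.1679  0.    ]
top tub rim 272 c [491.6 332.2] size [130.3 103.1] ang 32.84 med z 0.04296761816426511
top tub handle 57 c [509.6 301.5] size [11.6 31.1] ang 35.65 med z 0.06373311877121106
top tray 3146 c [559.2  -7.4] size [134.9 190.9] ang 0.51 med z 0.08043267724293672
top grip top 66 c [559.7  95.5] size [ 9.8 31.1] ang 1.33 med z 0.12221280488577303
top rest 490 c [ 460.9 -333.7] size [80.2 53.9] ang 36.42 med z 0.03949143178234406
top scr handle 97 c [ 461.6 -332.5] size [25.7 17.3] ang 41.26 med z 0.11421471479081473
top scr top 75 c [ 461.6 -332.5] size [25.7 17.3] ang 41.26 med z 0.1153366467487216
scene tub rim 445 c [492.6 333. ] size [127.7 110.1] ang 32.09 med z 0.04206548383443624
scene tub handle 51 c [512.9 303. ] size [11.5 33.8] ang 33.08 med z 0.06514752120932471
scene tray 3625 c [561.6  -7.9] size [191.7 138.2] ang 89.93 med z 0.08181048562307466
scene grip top 100 c [563.  96.] size [11.9 35.6] ang 0.74 med z 0.1219075707960302
scene rest 1057 c [ 461.1 -332.7] size [80. 55.] ang 36.29 med z 0.039800340529214266
scene scr handle 316 c [ 462.3 -332.6] size [26.6 17.4] ang 38.94 med z 0.10661055017277676
scene scr top 169 c [ 462.2 -332.5] size [26.3 17.3] ang 38.02 med z 0.11395515857610576
```

View pics/tray_top.png

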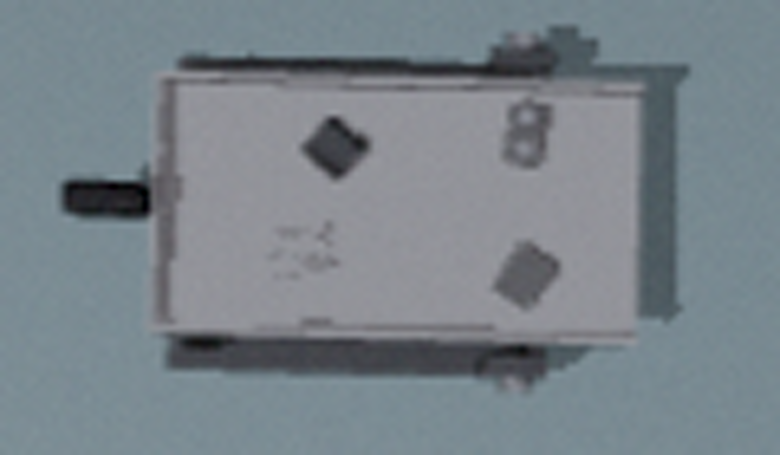

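View pics/rest_top.png

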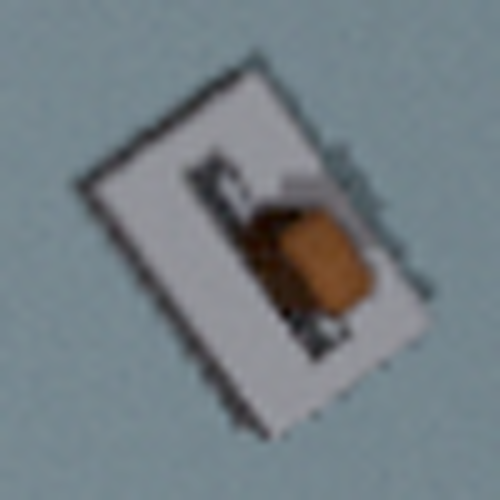

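```bash
python3 - <<'E'
from h import *
p=np.load("top0.npy",allow_pickle=True).item(); q=np.load("scene0.npy",allow_pickle=True).item()
s=6.5
def uv(a,b): return (245+a/s-0.4,215+b/s-0.4)
for nm,a,b,z in [("lip up wall",641,85,.098),("lip low wall",637,341,.098),("lip mid floor",639,215,.08),("rear up out",160,73,.098),("rear low out",153,334,.098),
 ("grip left mid top",65,198,.127)]:
    print(nm,np.round(atz(p,uv(a,b),z)*1000,1))
for n,c in(("top",p),("scene",q)):
    X=cloud(c)
    m=(abs(X[...,0]-.56)<.062)&(X[...,1]>-.15)&(X[...,1]<.075)&(X[...,2]>.07)
    P=X[m]
    F=P[(abs(P[:,2]-.08)<.004)&(abs(P[:,0]-.56)<.03)]
    print(n,"floor z",np.median(F[:,2]),"lip y: ",[round(np.percentile(F[abs(F[:,0]-x)<.008][:,1],.5)*1000,1) for x in(.54,.56,.58)])
    for y in np.arange(-.09,.07,.03):
        L=P[abs(P[:,1]-y)<.015]; L=L[(L[:,2]>.089)]
        print(round(y,2),"walls x: ",[round(np.median(L[k][:,0])*1000,1) for k in(L[:,0]<.53,L[:,0]>.59)])
    # parts
    H=(X[...,2]>.086)&(abs(X[...,0]-.5605)<.041)&(X[...,1]>-.11)&(X[...,1]<.065)
    nl,lab,sts,cen=cv2.connectedComponentsWithStats(H.astype(np.uint8),connectivity=8)
    for i in range(1,nl):
        if sts[i,4]>8:
            Q=X[lab==i]; print("part px",np.round(cen[i]),sts[i,4],"xyz",np.round(np.median(Q,0)*1000,1),"ext",np.round(Q.min(0)*1000),np.round(Q.max(0)*1000))
E
```

```text
lip up wall [ 608.3 -102.7   98. ]
lip low wall [ 512.7 -103.4   98. ]
lip mid floor [ 560.5 -104.1   80. ]
rear up out [608.   77.1  98. ]
rear low out [510.5  76.8  98. ]
grip left mid top [559.  108.8 127. ]
top floor z 0.07969428423083474 lip y:  [np.float64(-102.4), np.float64(-102.1), np.float64(-101.5)]
-0.09 walls x:  [np.float64(512.4), np.float64(607.2)]
-0.06 walls x:  [np.float64(513.7), np.float64(605.9)]
-0.03 walls x:  [np.float64(513.2), np.float64(607.7)]
0.0 walls x:  [np.float64(512.6), np.float64(607.1)]
0.03 walls x:  [np.float64(511.9), np.float64(606.7)]
0.06 walls x:  [np.float64(513.1), np.float64(607.8)]
part px [325. 235.] 48 xyz [589.7 -59.1  93.2] ext [580. -66.  88.] [600. -52. 100.]
part px [295. 237.] 46 xyz [581.6  13.6  91.9] ext [571.   4.  86.] [593.  24. 103.]
part px [290. 253.] 42 xyz [543.5  25.   91.2] ext [534.  15.  86.] [551.  35. 101.]
part px [325. 257.] 54 xyz [536.  -60.4  93.8] ext [524. -70.  87.] [546. -51. 101.]
scene floor z 0.08068896695261857 lip y:  [np.float64(-102.6), np.float64(-102.4), np.float64(-102.4)]
-0.09 walls x:  [np.float64(515.4), np.float64(610.1)]
-0.06 walls x:  [np.float64(515.4), np.float64(607.6)]
-0.03 walls x:  [np.float64(515.3), np.float64(610.5)]
0.0 walls x:  [np.float64(515.8), np.float64(610.1)]
0.03 walls x:  [np.float64(515.1), np.float64(610.3)]
0.06 walls x:  [np.float64(515.2), np.float64(610.5)]
part px [302. 234.] 77 xyz [546.5  22.9  92.7] ext [536.  13.  86.] [554.  36.  97.]
part px [315. 243.] 72 xyz [586.1  10.9  92.6] ext [572.   1.  86.] [595.  21.  97.]
part px [277. 255.] 84 xyz [540.  -61.9  93.7] ext [527. -71.  87.] [549. -48.  97.]
part px [300. 263.] 75 xyz [591.9 -62.1  94.2] ext [580. -66.  86.] [601. -53.  97.]
```

```bash
cat >> h.py <<'E'
def go(*wps):
    o=monitor.get_obs(); R=Rn.from_rotvec(o["tool_rot"]).as_matrix(); th=np.degrees(np.arctan2(R[1,0],R[0,0]))
    print("t %.2f pos %s th %.2f F %s op %.4f"%(o["t"],np.round(o["tool_pos"],4),th,np.round(o["contact_force"],1),o["opening"]))
    for w in wps:
        d=R.T@(np.array(w[:3])-o["tool_pos"]); r=-np.radians((w[3]-th+180)%360-180)
        print(w,"->",np.round(d,4).tolist(),round(r,4),"dist",round(np.linalg.norm(d),3),"rows",int(np.ceil(max(np.linalg.norm(d)/.0417,abs(r)/.125))))
E
python3 -c "
from h import *
go((.512,.301,.11,32.5),(.512,.301,.022,32.5))"
```

```text
t 2.20 pos [0.2299 0.5811 0.2313] th 68.41 F [-0.8 -0.6 -0.6] op 0.0856
(0.512, 0.301, 0.11, 32.5) -> [-0.1567, 0.3654, 0.1213] 0.6268 dist 0.416 rows 10
(0.512, 0.301, 0.022, 32.5) -> [-0.1567, 0.3654, 0.2093] 0.6268 dist 0.449 rows 11
```

>>> step_arm:
  targets: [-0.157, 0.365, 0.121, 0.627, -0.157, 0.365, 0.121, 0.627, -0.157, 0.365, 0.121, 0.627, -0.157, 0.365, 0.121, 0.627, -0.157, 0.365, 0.121, 0.627, -0.157, 0.365, 0.121, 0.627, -0.157, 0.365, 0.121, 0.627, -0.157, 0.365, 0.121, 0.627, -0.157, 0.365, 0.121, 0.627, -0.157, 0.365, 0.121, 0.627, -0.157, 0.365, 0.121, 0.627, -0.157, 0.365, 0.121, 0.627]
  grip: 0.05
  force: 40

```text
t: 3.2
tool_pos: [0.5122, 0.2991, 0.1093]
tool_rot: [-3.018, -0.873, 0.003]
contact_force: [-0.7, 0.2, 0.3]
opening: 0.0499
```

```bash
python3 -c "
from h import *
for n in ('top','scene'):
  p=imaging.get_image(n); a=p['color']; u,v=proj(p,(.512,.301,.065)).astype(int); cv2.imwrite('pics/a_%s.png'%n,cv2.resize(a[max(0,v-55):v+55,u-65:u+65,::-1],None,fx=5,fy=5,interpolation=cv2.INTER_CUBIC))
go((.512,.301,.022,32.5))"
```

```text
t 3.30 pos [0.5114 0.3012 0.1105] th 32.48 F [0.2 0.1 0.4] op 0.0501
(0.512, 0.301, 0.022, 32.5) -> [0.0004, 0.0005, 0.0885] -0.0003 dist 0.089 rows 3
```

View pics/a_scene.png

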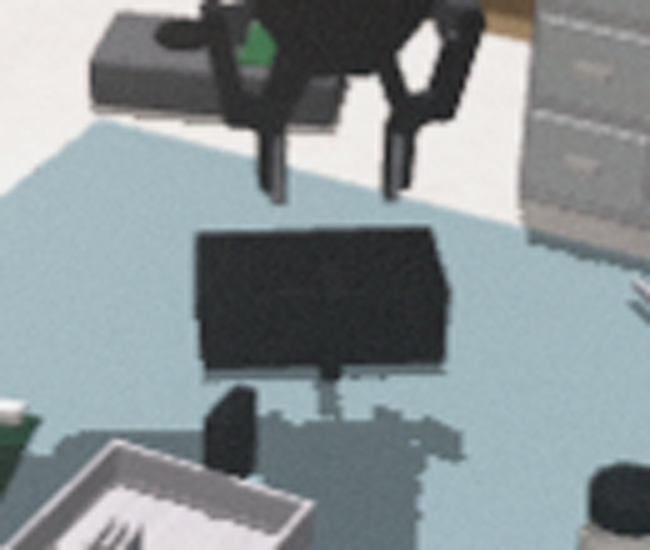

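>>> step_arm:
  targets: [0, 0, 0.03, 0, 0, 0, 0.06, 0, 0, 0, 0.08, 0, 0, 0, 0.0885, 0, 0, 0, 0.0885, 0]

```text
t: 3.72
tool_pos: [0.5089, 0.3018, 0.0199]
tool_rot: [-3.015, -0.882, 0.007]
contact_force: [-0.5, -0.9, -0.2]
opening: 0.0497
```

>>> step_arm:
  targets: [0, 0, 0, 0, 0, 0, 0, 0, 0, 0, 0, 0, 0, 0, 0, 0, 0, 0, 0, 0, 0, 0, 0, 0]
  grip: 0.0
  force: 60

```text
t: 4.22
tool_pos: [0.5104, 0.3026, 0.0221]
tool_rot: [-3.014, -0.881, 0.001]
contact_force: [-0.6, 0.7, 6.5]
opening: 0.0113
```

```bash
python3 -c "
from h import *
go((.512,.301,.2,32.5),(.561,-.24,.2,0),(.561,-.24,.023,0),(.561,-.171,.023,0))"
```

```text
t 4.22 pos [0.5104 0.3026 0.0221] th 32.59 F [-0.6  0.7  6.5] op 0.0113
(0.512, 0.301, 0.2, 32.5) -> [0.0004, 0.002, -0.1779] 0.0016 dist 0.178 rows 5
(0.561, -0.24, 0.2, 0) -> [-0.2497, 0.4842, -0.1785] 0.5688 dist 0.573 rows 14
(0.561, -0.24, 0.023, 0) -> [-0.2496, 0.4844, -0.0015] 0.5688 dist 0.545 rows 14
(0.561, -0.171, 0.023, 0) -> [-0.2124, 0.4263, -0.0014] 0.5688 dist 0.476 rows 12
```

>>> step_arm:
  targets: [0, 0, -0.02, 0, 0, 0, -0.05, 0, 0, 0, -0.09, 0, 0, 0, -0.13, 0, 0, 0, -0.178, 0, 0, 0, -0.178, 0]

```text
t: 4.72
tool_pos: [0.5143, 0.3039, 0.2098]
tool_rot: [-3.013, -0.88, -0.021]
contact_force: [0.9, 1.5, 0.5]
opening: 0.0114
```

```bash
python3 -c "
from h import *
go((.561,-.24,.2,0))"
```

```text
t 4.72 pos [0.5143 0.3039 0.2098] th 32.58 F [0.9 1.5 0.5] op 0.0114
(0.561, -0.24, 0.2, 0) -> [-0.2536, 0.4834, 0.0069] 0.5686 dist 0.546 rows 14
```

>>> step_arm:
  targets: [-0.015, 0.03, 0, 0.04, -0.032, 0.06, 0, 0.08, -0.05, 0.095, 0, 0.12, -0.068, 0.13, 0, 0.16, -0.086, 0.165, 0, 0.2, -0.104, 0.2, 0, 0.24, -0.123, 0.235, 0, 0.28, -0.141, 0.27, 0, 0.32, -0.16, 0.305, 0, 0.36, -0.178, 0.34, 0, 0.4, -0.197, 0.375, 0, 0.44, -0.215, 0.41, 0, 0.48]

```text
t: 5.72
tool_pos: [0.5533, -0.1595, 0.207]
tool_rot: [-3.133, -0.135, -0.019]
contact_force: [1.2, 0.1, 0.2]
opening: 0.0111
```

```bash
python3 -c "
from h import *
go((.561,-.24,.2,0),(.561,-.24,.06,0))"
```

```text
t 5.72 pos [ 0.5533 -0.1595  0.207 ] th 4.94 F [1.2 0.1 0.2] op 0.0111
(0.561, -0.24, 0.2, 0) -> [0.0006, 0.0809, 0.0066] 0.0862 dist 0.081 rows 2
(0.561, -0.24, 0.06, 0) -> [-0.0011, 0.0816, 0.1465] 0.0862 dist 0.168 rows 5
```

>>> step_arm:
  targets: [0, 0.03, 0, 0.04, 0, 0.06, 0, 0.086, 0, 0.081, 0.01, 0.086, 0, 0.081, 0.04, 0.086, 0, 0.081, 0.07, 0.086, 0, 0.081, 0.1, 0.086, 0, 0.081, 0.12, 0.086, 0, 0.081, 0.14, 0.086, 0, 0.081, 0.146, 0.086, 0, 0.081, 0.146, 0.086]

```text
t: 6.55
tool_pos: [0.5601, -0.2384, 0.0577]
tool_rot: [-3.133, -0.0, -0.011]
contact_force: [0.2, 0.5, -1.6]
opening: 0.0112
```

```bash
python3 -c "
from h import *
for n in ('top','scene'):
  p=imaging.get_image(n); a=p['color']; u,v=proj(p,(.56,-.16,.06)).astype(int); cv2.imwrite('pics/b_%s.png'%n,cv2.resize(a[max(0,v-70):v+70,u-80:u+80,::-1],None,fx=4.5,fy=4.5,interpolation=cv2.INTER_CUBIC))
go((.561,-.24,.022,0),(.561,-.171,.022,0))"
```

```text
t 6.65 pos [ 0.5624 -0.2396  0.0614] th 0.01 F [-0.8 -0.5 -1. ] op 0.0116
(0.561, -0.24, 0.022, 0) -> [-0.0019, 0.0006, 0.0394] 0.0001 dist 0.039 rows 1
(0.561, -0.171, 0.022, 0) -> [-0.0019, -0.0684, 0.0398] 0.0001 dist 0.079 rows 2
```

View pics/b_scene.png

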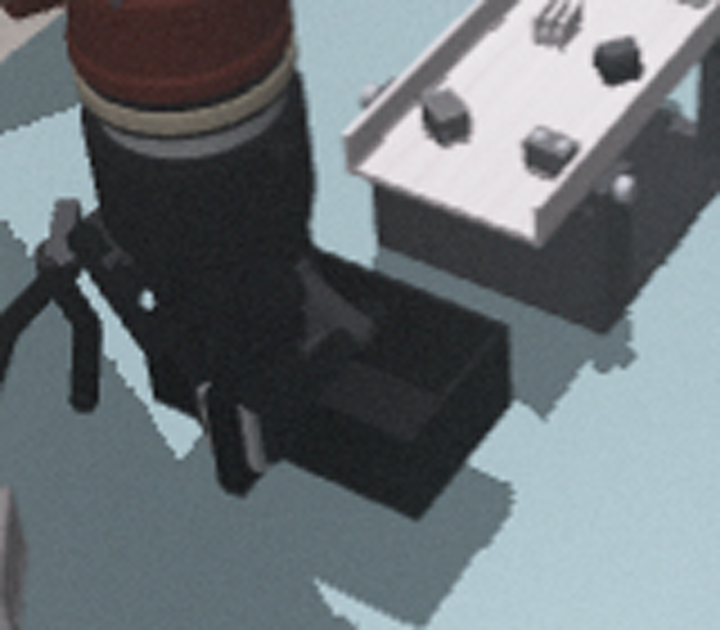

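View pics/b_top.png

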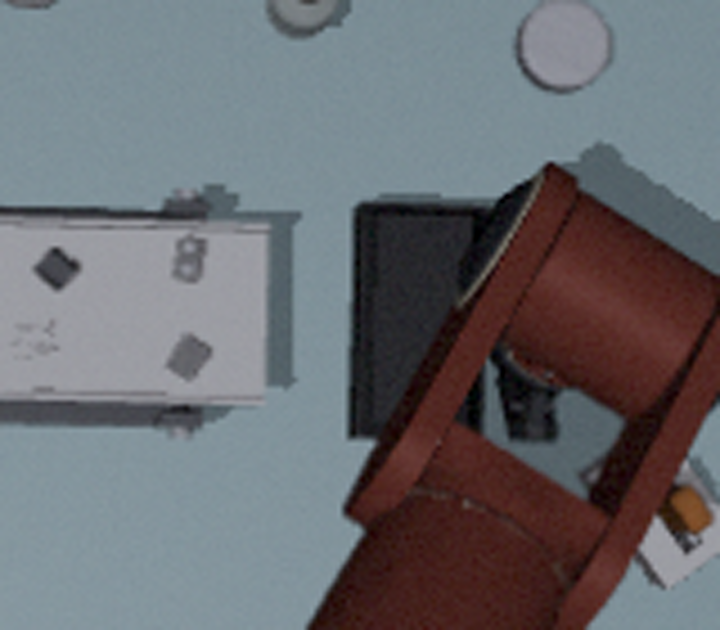

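>>> step_arm:
  targets: [-0.001, 0, 0.02, 0, -0.001, 0, 0.034, 0, -0.001, -0.02, 0.036, 0, -0.001, -0.04, 0.036, 0, -0.001, -0.06, 0.036, 0, -0.001, -0.071, 0.036, 0, -0.001, -0.0715, 0.038, 0, -0.001, -0.0715, 0.039, 0, -0.001, -0.0715, 0.039, 0]

```text
t: 7.4
tool_pos: [0.5621, -0.1686, 0.0229]
tool_rot: [-3.137, -0.0, -0.02]
contact_force: [-0.1, 0.1, -1.5]
opening: 0.0113
```

```bash
python3 -c "
from h import *
go((.561,-.168,.022,0))"
```

```text
t 7.40 pos [ 0.5621 -0.1686  0.0229] th 0.00 F [-0.1  0.1 -1.5] op 0.0113
(0.561, -0.168, 0.022, 0) -> [-0.0011, -0.0006, 0.0009] 0.0001 dist 0.002 rows 1
```

>>> step_arm:
  targets: [0, 0, 0.0015, 0, 0, 0, 0.0015, 0, 0, 0, 0.0015, 0]

```text
t: 7.65
tool_pos: [0.5625, -0.1692, 0.0223]
tool_rot: [-3.136, 0.002, -0.021]
contact_force: [-0.6, 2.3, 5.7]
opening: 0.0114
```

>>> step_arm:
  targets: [0, 0, 0, 0, 0, 0, 0, 0, 0, 0, 0, 0, 0, 0, 0, 0]
  grip: 0.045

```text
t: 7.98
tool_pos: [0.5624, -0.1695, 0.0221]
tool_rot: [-3.136, 0.002, -0.021]
contact_force: [0.4, -0.6, -0.3]
opening: 0.0448
```

```bash
python3 -c "
from h import *
go((.561,-.168,.2,0),(.561,.103,.2,0),(.561,.103,.09,0))"
```

```text
t 7.98 pos [ 0.5624 -0.1695  0.0221] th -0.09 F [ 0.4 -0.6 -0.3] op 0.0448
(0.561, -0.168, 0.2, 0) -> [0.0009, -0.0024, -0.1779] -0.0016 dist 0.178 rows 5
(0.561, 0.103, 0.2, 0) -> [0.0005, -0.2734, -0.1764] -0.0016 dist 0.325 rows 8
(0.561, 0.103, 0.09, 0) -> [-0.0009, -0.2729, -0.0664] -0.0016 dist 0.281 rows 7
```

>>> step_arm:
  targets: [0, 0, -0.03, 0, 0, 0, -0.07, 0, 0, 0, -0.11, 0, 0, 0, -0.15, 0, 0, -0.01, -0.178, 0, 0, -0.05, -0.178, 0, 0, -0.09, -0.178, 0, 0, -0.13, -0.178, 0, 0, -0.17, -0.178, 0, 0, -0.21, -0.178, 0, 0, -0.25, -0.178, 0, 0, -0.273, -0.178, 0]

```text
t: 8.98
tool_pos: [0.5599, 0.106, 0.2015]
tool_rot: [-3.135, -0.002, -0.021]
contact_force: [-0.2, -0.1, 0.3]
opening: 0.0447
```

```bash
python3 -c "
from h import *
p=imaging.get_image('scene'); a=p['color']; u,v=proj(p,(.56,.0,.08)).astype(int); cv2.imwrite('pics/c_scene.png',cv2.resize(a[max(0,v-90):v+90,u-110:u+110,::-1],None,fx=3.5,fy=3.5,interpolation=cv2.INTER_CUBIC))
X=cloud(p)
def rect(lo,hi,x0,x1,y0,y1,name):
        m=(X[...,2]>lo)&(X[...,2]<hi)&(X[...,0]>x0)&(X[...,0]<x1)&(X[...,1]>y0)&(X[...,1]<y1)
        P=(X[m][:,:2]*1000).astype(np.float32)
        r=cv2.minAreaRect(P); print(name,len(P),'c',np.round(r[0],1),'size',np.round(r[1],1),'ang',round(r[2],2), np.median(P,0))
rect(.055,.075,.53,.60,-.22,-.13,'tub handle')
rect(.035,.052,.48,.65,-.22,-.105,'tub rim')
p=imaging.get_image('top');X=cloud(p);save(p,'c_top')
rect(.055,.075,.53,.60,-.22,-.13,'tub handle')
rect(.035,.052,.48,.65,-.22,-.105,'tub rim')
go((.561,.103,.09,0))"
```

```text
tub handle 130 c [ 563.6 -169.1] size [33.4 12.6] ang 89.51 [ 565.3877  -170.66464]
tub rim 495 c [ 562.8 -145.7] size [133.8  79.6] ang 0.42 [ 568.74225 -151.9411 ]
tub handle 65 c [ 561.8 -169.2] size [33.5 11.7] ang 86.63 [ 561.8146  -168.22888]
tub rim 137 c [ 560.9 -142.3] size [129.2  73.4] ang 0.07 [ 555.4051  -151.19481]
t 9.08 pos [0.56   0.1058 0.2014] th 0.20 F [ 0.   0.2 -0.3] op 0.0450
(0.561, 0.103, 0.09, 0) -> [-0.0005, 0.0035, 0.1114] 0.0035 dist 0.111 rows 3
```

View pics/c_scene.png

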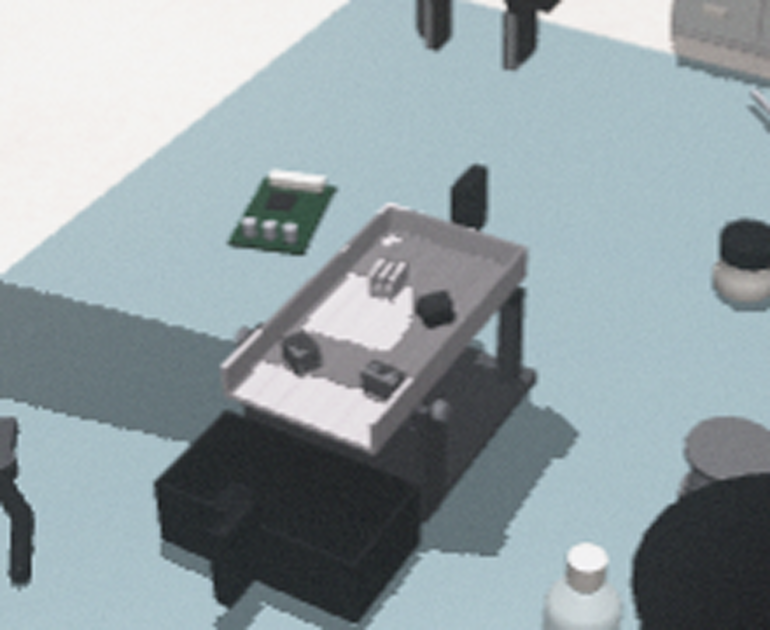

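>>> step_arm:
  targets: [0, 0.0035, 0.03, 0.003, 0, 0.0035, 0.06, 0.003, 0, 0.0035, 0.09, 0.003, 0, 0.0035, 0.11, 0.003, 0, 0.0035, 0.1115, 0.003, 0, 0.0035, 0.1115, 0.003]

```text
t: 9.58
tool_pos: [0.5604, 0.102, 0.0883]
tool_rot: [-3.136, 0.001, -0.015]
contact_force: [0.5, -0.5, 0.9]
opening: 0.045
```

>>> step_arm:
  targets: [0, 0, 0, 0, 0, 0, 0, 0, 0, 0, 0, 0, 0, 0, 0, 0, 0, 0, 0, 0, 0, 0, 0, 0]
  grip: 0.0
  force: 50

```text
t: 10.08
tool_pos: [0.5618, 0.1017, 0.0906]
tool_rot: [-3.137, 0.0, -0.02]
contact_force: [0.7, -2.3, 6.2]
opening: 0.0114
```

```bash
python3 -c "
from h import *
o=monitor.get_obs(); P=np.array(o['tool_pos']); h=np.array([0.561,-.059,.08]); 
g=P+[0,0,.019]; r=g-h
W=[]
for a in np.radians([4,8,12,16,20,24.2]):
    c,s=np.cos(a),np.sin(a); n=np.array([P[0],h[1]+c*r[1]-s*r[2],h[2]+s*r[1]+c*r[2]-.019]); W.append((*np.round(n,4).tolist(),0.0))
go(*W)"
```

```text
t 10.08 pos [0.5618 0.1017 0.0906] th -0.02 F [ 0.7 -2.3  6.2] op 0.0114
(0.5618, 0.0993, 0.1018, 0.0) -> [0.0001, 0.0024, -0.0112] -0.0003 dist 0.011 rows 1
(0.5618, 0.096, 0.1127, 0.0) -> [0.0003, 0.0056, -0.0221] -0.0003 dist 0.023 rows 1
(0.5618, 0.092, 0.1234, 0.0) -> [0.0004, 0.0096, -0.0328] -0.0003 dist 0.034 rows 1
(0.5618, 0.0873, 0.1338, 0.0) -> [0.0005, 0.0142, -0.0433] -0.0003 dist 0.046 rows 2
(0.5618, 0.0819, 0.1438, 0.0) -> [0.0007, 0.0196, -0.0533] -0.0003 dist 0.057 rows 2
(0.5618, 0.0755, 0.1539, 0.0) -> [0.0008, 0.0259, -0.0634] -0.0003 dist 0.069 rows 2
```

>>> step_arm:
  targets: [0, 0.001, -0.0055, 0, 0, 0.0024, -0.011, 0, 0, 0.004, -0.0165, 0, 0, 0.0056, -0.022, 0, 0, 0.0075, -0.0275, 0, 0, 0.0096, -0.033, 0, 0, 0.0118, -0.038, 0, 0, 0.0142, -0.0433, 0]

```text
t: 10.75
tool_pos: [0.5618, 0.0877, 0.1319]
tool_rot: [-3.135, 0.001, -0.023]
contact_force: [11.3, 0.6, -13.1]
opening: 0.0112
```

>>> step_arm:
  targets: [0, 0.0025, -0.005, 0, 0, 0.0054, -0.01, 0, 0, 0.0085, -0.015, 0]

```text
t: 11.0
tool_pos: [0.5618, 0.0804, 0.1448]
tool_rot: [-3.131, 0.002, -0.025]
contact_force: [10.5, 4.0, -11.7]
opening: 0.0114
```

```bash
python3 -c "
from h import *
st();go((.561,.0755,.1539,0))"
```

```text
t 11.0 pos [0.5618 0.0804 0.1448] rot [-3.131e+00  2.000e-03 -2.500e-02] F [ 10.5   4.  -11.7] op 0.0114
[[1.0, -0.001, 0.016], [-0.001, -1.0, 0.011], [0.016, -0.011, -1.0]] q [ 0.01 -0.03  1.84  0.01  1.31  0.  ]
t 11.00 pos [0.5618 0.0804 0.1448] th -0.06 F [ 10.5   4.  -11.7] op 0.0114
(0.561, 0.0755, 0.1539, 0) -> [-0.0006, 0.0048, -0.0091] -0.0011 dist 0.01 rows 1
```

>>> step_arm:
  targets: [-0.0005, 0.002, -0.004, 0, -0.0005, 0.0045, -0.008, 0, -0.0005, 0.0055, -0.0105, 0, -0.0005, 0.006, -0.012, 0, -0.0005, 0.0062, -0.013, 0, -0.0005, 0.0062, -0.013, 0]

```text
t: 11.5
tool_pos: [0.5618, 0.0738, 0.155]
tool_rot: [-3.131, 0.003, -0.029]
contact_force: [14.0, -1.5, -14.5]
opening: 0.0116
```

```bash
python3 -c "
from h import *
st()
p=imaging.get_image('scene');X=cloud(p);a=p['color'];save(p,'d_full'); u,v=proj(p,(.56,.0,.1)).astype(int); cv2.imwrite('pics/d_scene.png',cv2.resize(a[max(0,v-90):v+90,u-110:u+110,::-1],None,fx=3.5,fy=3.5,interpolation=cv2.INTER_CUBIC))
m=(abs(X[...,0]-.562)<.035)&(X[...,1]>-.09)&(X[...,1]<.05)&(X[...,2]>.04)&(X[...,2]<.17)
P=X[m]; 
for i in range(6):
  k=np.polyfit(P[:,1],P[:,2],1); r=P[:,2]-np.polyval(k,P[:,1]); P=P[(r<.004)&(r>-.008)]
print(len(P),k,np.degrees(np.arctan(k[0])),'z at hinge',np.polyval(k,-.059))
"
```

```text
t 11.5 pos [0.5618 0.0738 0.155 ] rot [-3.131e+00  3.000e-03 -2.900e-02] F [ 14.   -1.5 -14.5] op 0.0116
[[1.0, -0.002, 0.018], [-0.002, -1.0, 0.011], [0.018, -0.011, -1.0]] q [-0.01 -0.04  1.84  0.01  1.33 -0.01]
1873 [0.4490135  0.10606646] 24.18072400909867 z at hinge 0.07957466752700831
```

View pics/d_scene.png

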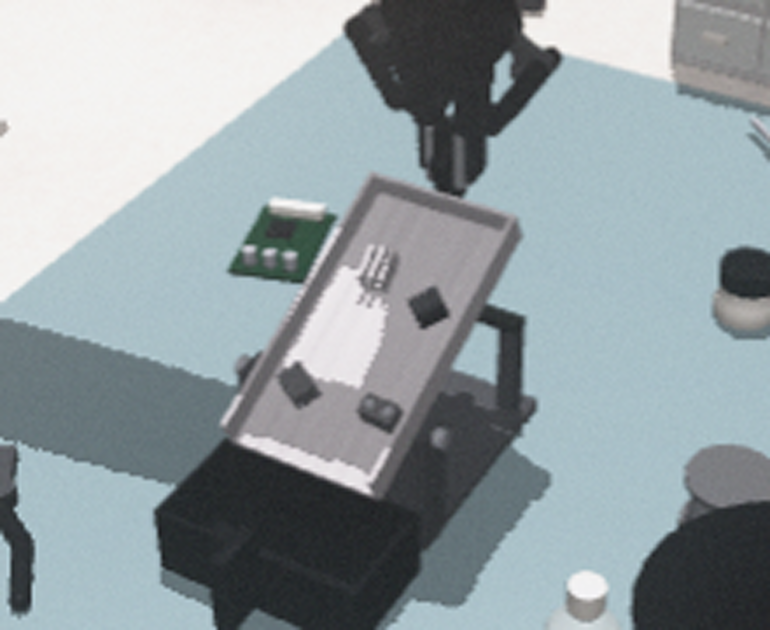

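>>> step_arm:
  targets: [0, 0, 0, 0, 0, 0, 0, 0, 0, 0, 0, 0, 0, 0, 0, 0]
  grip: 0.045

```text
t: 11.88
tool_pos: [0.5619, 0.074, 0.1556]
tool_rot: [-3.131, 0.002, -0.03]
contact_force: [0.5, -0.5, 1.6]
opening: 0.0452
```

```bash
python3 -c "
from h import *
go((.5605,.0755,.26,0),(.4615,-.3327,.26,-53.7),(.4615,-.3327,.15,-53.7))"
```

```text
t 11.88 pos [0.5619 0.074  0.1556] th -0.09 F [ 0.5 -0.5  1.6] op 0.0452
(0.5605, 0.0755, 0.26, 0) -> [0.0006, -0.0027, -0.1044] -0.0016 dist 0.104 rows 3
(0.4615, -0.3327, 0.26, -53.7) -> [-0.0978, 0.4056, -0.1107] 0.9357 dist 0.432 rows 11
(0.4615, -0.3327, 0.15, -53.7) -> [-0.0999, 0.4068, -0.0007] 0.9357 dist 0.419 rows 11
```

>>> step_arm:
  targets: [0, 0, -0.03, 0, 0, -0.001, -0.07, 0, -0.002, 0.01, -0.105, 0.02, -0.012, 0.05, -0.11, 0.12, -0.022, 0.09, -0.11, 0.22, -0.032, 0.13, -0.11, 0.32, -0.042, 0.17, -0.11, 0.42, -0.052, 0.21, -0.11, 0.52, -0.061, 0.25, -0.11, 0.62, -0.071, 0.29, -0.11, 0.72, -0.08, 0.33, -0.11, 0.82, -0.09, 0.37, -0.11, 0.92]

```text
t: 12.88
tool_pos: [0.4687, -0.2989, 0.2608]
tool_rot: [-2.794, 1.396, -0.022]
contact_force: [1.0, -0.2, -0.7]
opening: 0.0448
```

```bash
python3 -c "
from h import *
p=imaging.get_image('scene');X=cloud(p);save(p,'e_scene')
P=X[(abs(X[...,0]-.561)<.035)&(X[...,1]>-.09)&(X[...,1]<.05)&(X[...,2]>.04)&(X[...,2]<.17)]
for i in range(6):
  k=np.polyfit(P[:,1],P[:,2],1); r=P[:,2]-np.polyval(k,P[:,1]); P=P[(r<.004)&(r>-.008)]
print(len(P),k,np.degrees(np.arctan(k[0])),'z at hinge',np.polyval(k,-.059))
st();go((.4615,-.3327,.16,-53.7),(.4615,-.3327,.065,-53.7))"
```

```text
1868 [0.44832162 0.10606126] 24.147724968869248 z at hinge 0.07961028198880715
t 12.93 pos [ 0.4665 -0.3053  0.2603] rot [-2.793  1.411 -0.022] F [-2.9 -3.8  0. ] op 0.045
[[0.593, -0.805, 0.018], [-0.805, -0.593, 0.005], [0.007, -0.017, -1.0]] q [-0.72 -0.13  1.74  0.02  1.52  0.21]
t 12.93 pos [ 0.4665 -0.3053  0.2603] th -53.62 F [-2.9 -3.8  0. ] op 0.0450
(0.4615, -0.3327, 0.16, -53.7) -> [0.0184, 0.022, 0.1001] 0.0014 dist 0.104 rows 3
(0.4615, -0.3327, 0.065, -53.7) -> [0.0178, 0.0237, 0.1951] 0.0014 dist 0.197 rows 5
```

View pics/e_scene.png

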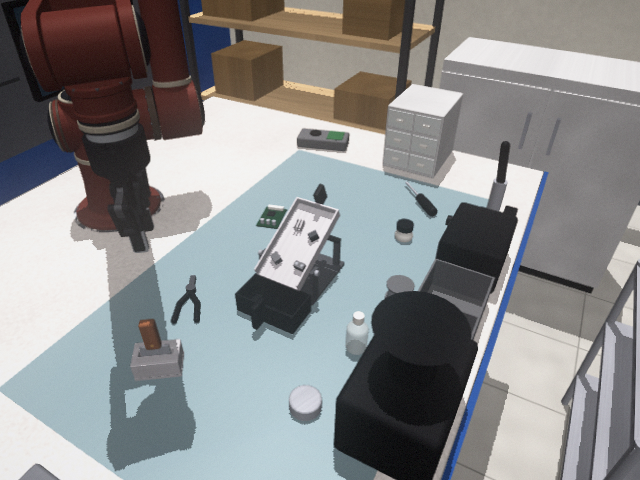

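>>> step_arm:
  targets: [0.01, 0.012, 0.03, 0, 0.0184, 0.022, 0.065, 0, 0.0184, 0.022, 0.1, 0, 0.018, 0.0225, 0.125, 0, 0.018, 0.023, 0.15, 0, 0.018, 0.023, 0.175, 0, 0.018, 0.0235, 0.192, 0, 0.018, 0.0235, 0.195, 0, 0.018, 0.0235, 0.195, 0]

```text
t: 13.68
tool_pos: [0.4613, -0.3319, 0.0641]
tool_rot: [-2.792, 1.41, -0.018]
contact_force: [-0.2, -0.0, 0.7]
opening: 0.0454
```

```bash
python3 -c "
from h import *
st();go((.4615,-.3327,.065,-53.7))"
```

```text
t 13.68 pos [ 0.4613 -0.3319  0.0641] rot [-2.792  1.41  -0.018] F [-0.2 -0.   0.7] op 0.0454
[[0.593, -0.805, 0.016], [-0.805, -0.593, 0.007], [0.004, -0.017, -1.0]] q [-0.76  0.08  1.88  0.02  1.18  0.17]
t 13.68 pos [ 0.4613 -0.3319  0.0641] th -53.59 F [-0.2 -0.   0.7] op 0.0454
(0.4615, -0.3327, 0.065, -53.7) -> [0.0008, 0.0003, -0.0009] 0.0018 dist 0.001 rows 1
```

>>> step_arm:
  targets: [0, 0, 0, 0, 0, 0, 0, 0, 0, 0, 0, 0, 0, 0, 0, 0, 0, 0, 0, 0, 0, 0, 0, 0]
  grip: 0.0
  force: 80

```text
t: 14.18
tool_pos: [0.4624, -0.3328, 0.0663]
tool_rot: [-2.793, 1.411, -0.023]
contact_force: [-0.5, 0.1, 5.9]
opening: 0.0154
```

```bash
python3 -c "
from h import *
st()
go((.4615,-.3327,.20,-53.7),(.581,-.2,.24,-90),(.581,.045,.24,-90))"
```

```text
t 14.18 pos [ 0.4624 -0.3328  0.0663] rot [-2.793  1.411 -0.023] F [-0.5  0.1  5.9] op 0.0154
[[0.594, -0.805, 0.019], [-0.805, -0.594, 0.004], [0.008, -0.018, -1.0]] q [-0.76  0.07  1.88  0.02  1.18  0.17]
t 14.18 pos [ 0.4624 -0.3328  0.0663] th -53.59 F [-0.5  0.1  5.9] op 0.0154
(0.4615, -0.3327, 0.2, -53.7) -> [0.0004, -0.0017, -0.1337] 0.0019 dist 0.134 rows 4
(0.581, -0.2, 0.24, -90) -> [-0.0352, -0.1774, -0.1708] 0.6355 dist 0.249 rows 6
(0.581, 0.045, 0.24, -90) -> [-0.2323, -0.3228, -0.1698] 0.6355 dist 0.432 rows 11
```

>>> step_arm:
  targets: [0, 0, -0.015, 0, 0, 0, -0.035, 0, 0, 0, -0.065, 0, 0, 0, -0.1, 0, 0, 0, -0.134, 0, -0.005, -0.025, -0.16, 0.05, -0.01, -0.06, -0.18, 0.15, -0.02, -0.095, -0.2, 0.25, -0.03, -0.13, -0.2, 0.35, -0.035, -0.16, -0.2, 0.45, -0.035, -0.177, -0.2, 0.55, -0.035, -0.177, -0.2, 0.6355]

```text
t: 15.18
tool_pos: [0.5822, -0.1978, 0.2693]
tool_rot: [-2.208, 2.21, -0.017]
contact_force: [-1.5, -0.1, -2.2]
opening: 0.0154
```

```bash
python3 -c "
from h import *
p=imaging.get_image('scene'); save(p,'f_scene')
st()
go((.579,.036,.26,-90),(.579,.036,.1865,-90))"
```

```text
t 15.23 pos [ 0.5812 -0.1989  0.269 ] rot [-2.205  2.214 -0.016] F [-0.4 -0.  -1.1] op 0.0154
[[-0.004, -1.0, 0.019], [-1.0, 0.004, 0.005], [-0.005, -0.019, -1.0]] q [-0.46 -0.    1.61  0.01  1.52  1.12]
t 15.23 pos [ 0.5812 -0.1989  0.269 ] th -90.22 F [-0.4 -0.  -1.1] op 0.0154
(0.579, 0.036, 0.26, -90) -> [-0.2348, 0.0033, 0.01] -0.0038 dist 0.235 rows 6
(0.579, 0.036, 0.1865, -90) -> [-0.2345, 0.0047, 0.0835] -0.0038 dist 0.249 rows 6
```

View pics/f_scene.png

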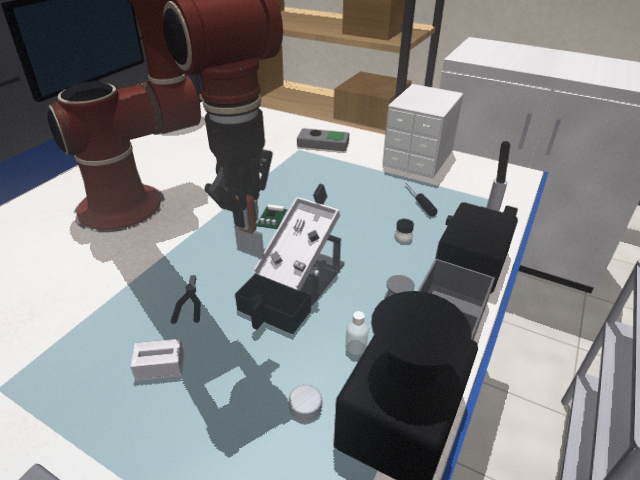

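```bash
python3 -c "
from h import *
p=imaging.get_image('scene'); X=cloud(p); T=np.array([.5812,-.1989,.269])
m=(abs(X[...,0]-T[0])<.045)&(abs(X[...,1]-T[1])<.03)&(X[...,2]<T[2]-.012)&(X[...,2]>T[2]-.09)
P=X[m]; print(len(P)); 
print('zmin',np.percentile(P[:,2],[0.5,2,5]),'x',np.percentile(P[:,0],[1,99]),'y',np.percentile(P[:,1],[1,50,99]))
c=P.mean(0);u,s,v=np.linalg.svd(P-c,full_matrices=False);print(np.round(v[2],3))
for zz in (.215,.225,.235,.245): 
  Q=P[abs(P[:,2]-zz)<.004]; print(zz,len(Q),np.percentile(Q[:,0],[2,98]))
st()"
```

```text
605
zmin [0.20958745 0.21090933 0.21200918] x [0.55658889 0.60618155] y [-0.20164322 -0.1997171  -0.1970955 ]
[ 0.005 -1.    -0.013]
0.215 101 [0.55689556 0.60603946]
0.225 104 [0.55775422 0.60580035]
0.235 103 [0.55692488 0.60616561]
0.245 102 [0.55753732 0.60565251]
t 15.28 pos [ 0.5806 -0.1996  0.2689] rot [-2.212  2.208 -0.016] F [ 0.4 -0.6  0.3] op 0.0152
[[0.002, -1.0, 0.018], [-1.0, -0.002, 0.004], [-0.004, -0.018, -1.0]] q [-0.46 -0.    1.61  0.01  1.52  1.11]
```

>>> step_arm:
  targets: [-0.035, 0.0005, 0.01, 0, -0.075, 0.001, 0.01, 0, -0.115, 0.002, 0.01, 0, -0.155, 0.002, 0.01, 0, -0.195, 0.003, 0.01, 0, -0.22, 0.003, 0.01, 0, -0.2335, 0.003, 0.01, -0.003, -0.2348, 0.003, 0.02, -0.003, -0.2348, 0.004, 0.035, -0.003, -0.2345, 0.004, 0.05, -0.003, -0.2345, 0.0045, 0.065, -0.003, -0.2345, 0.0045, 0.07, -0.003]

```text
t: 16.28
tool_pos: [0.5753, 0.0332, 0.196]
tool_rot: [-2.217, 2.209, -0.01]
contact_force: [0.6, -0.3, -1.8]
opening: 0.0154
```

```bash
python3 -c "
from h import *
p=imaging.get_image('scene'); a=p['color']; u,v=proj(p,(.56,.0,.1)).astype(int); cv2.imwrite('pics/g_scene.png',cv2.resize(a[max(0,v-110):v+70,u-110:u+110,::-1],None,fx=3.5,fy=3.5,interpolation=cv2.INTER_CUBIC))
st()
go((.579,.036,.1855,-90),(.579,-.1,.125,-90))"
```

```text
t 16.33 pos [0.5753 0.0334 0.196 ] rot [-2.217  2.209 -0.01 ] F [-0.1 -0.1 -0.8] op 0.0152
[[0.004, -1.0, 0.013], [-1.0, -0.004, 0.004], [-0.004, -0.013, -1.0]] q [-0.07 -0.05  1.77  0.01  1.4   1.49]
t 16.33 pos [0.5753 0.0334 0.196 ] th -89.80 F [-0.1 -0.1 -0.8] op 0.0152
(0.579, 0.036, 0.1855, -90) -> [-0.0025, -0.0036, 0.0106] 0.0036 dist 0.011 rows 1
(0.579, -0.1, 0.125, -90) -> [0.1337, -0.0024, 0.0705] 0.0036 dist 0.151 rows 4
```

View pics/g_scene.png

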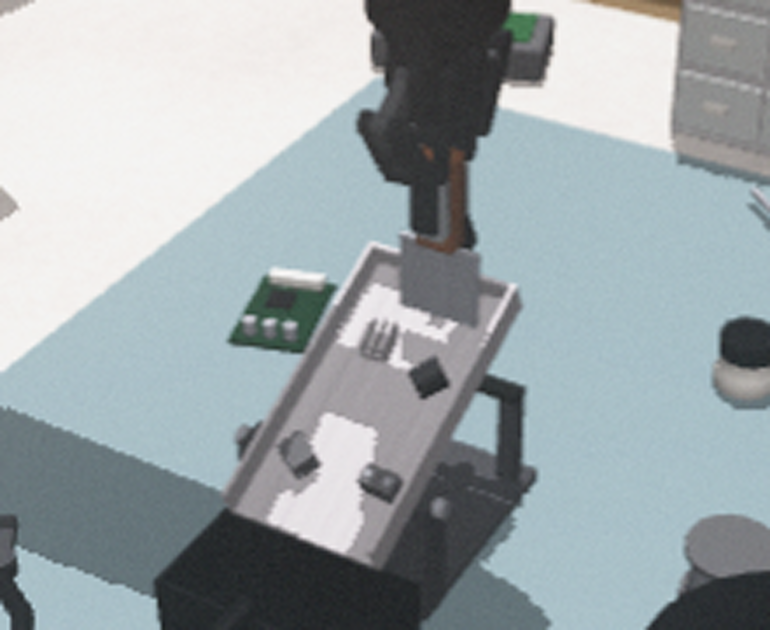

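>>> step_arm:
  targets: [-0.0025, -0.0045, 0.005, 0.003, -0.0025, -0.0045, 0.0095, 0.003, -0.0025, -0.0045, 0.0106, 0.003]

```text
t: 16.58
tool_pos: [0.5799, 0.0355, 0.1848]
tool_rot: [-2.214, 2.213, -0.009]
contact_force: [0.0, -0.1, -0.4]
opening: 0.0153
```

```bash
python3 -c "
from h import *
st()
go((.58,.036,.1855,-90),(.58,-.104,.1232,-90))"
```

```text
t 16.58 pos [0.5799 0.0355 0.1848] rot [-2.214  2.213 -0.009] F [ 0.  -0.1 -0.4] op 0.0153
[[0.0, -1.0, 0.012], [-1.0, -0.0, 0.004], [-0.004, -0.012, -1.0]] q [-0.07 -0.03  1.77  0.    1.38  1.5 ]
t 16.58 pos [0.5799 0.0355 0.1848] th -89.99 F [ 0.  -0.1 -0.4] op 0.0153
(0.58, 0.036, 0.1855, -90) -> [-0.0005, -0.0001, -0.0007] 0.0001 dist 0.001 rows 1
(0.58, -0.104, 0.1232, -90) -> [0.1397, 0.0007, 0.061] 0.0001 dist 0.152 rows 4
```

>>> step_arm:
  targets: [0.005, 0, 0.0018, 0, 0.014, 0, 0.0057, 0, 0.023, 0, 0.0096, 0, 0.032, 0, 0.0135, 0, 0.041, 0, 0.0175, 0, 0.05, 0, 0.0214, 0, 0.059, 0, 0.0253, 0, 0.068, 0, 0.0293, 0, 0.077, 0, 0.0332, 0, 0.086, 0.0005, 0.0372, 0, 0.095, 0.0005, 0.0412, 0]

```text
t: 17.5
tool_pos: [0.5798, -0.0603, 0.1428]
tool_rot: [-2.214, 2.214, -0.009]
contact_force: [0.3, -0.5, -0.9]
opening: 0.0151
```

```bash
python3 -c "
from h import *
p=imaging.get_image('scene'); a=p['color']; u,v=proj(p,(.56,.0,.1)).astype(int); cv2.imwrite('pics/h_scene.png',cv2.resize(a[max(0,v-110):v+70,u-110:u+110,::-1],None,fx=3.5,fy=3.5,interpolation=cv2.INTER_CUBIC))
st()
go((.58,-.07,.1387,-90),(.58,-.104,.1237,-90),(.58,-.106,.123,-90))"
```

```text
t 17.55 pos [ 0.5794 -0.0616  0.1418] rot [-2.213  2.216 -0.008] F [-0.1 -1.9 -0.8] op 0.0154
[[-0.001, -1.0, 0.01], [-1.0, 0.001, 0.003], [-0.003, -0.01, -1.0]] q [-0.24  0.02  1.8   0.01  1.31  1.33]
t 17.55 pos [ 0.5794 -0.0616  0.1418] th -90.06 F [-0.1 -1.9 -0.8] op 0.0154
(0.58, -0.07, 0.1387, -90) -> [0.0084, -0.0006, 0.0031] -0.0011 dist 0.009 rows 1
(0.58, -0.104, 0.1237, -90) -> [0.0424, -0.0005, 0.018] -0.0011 dist 0.046 rows 2
(0.58, -0.106, 0.123, -90) -> [0.0444, -0.0005, 0.0187] -0.0011 dist 0.048 rows 2
```

View pics/h_scene.png

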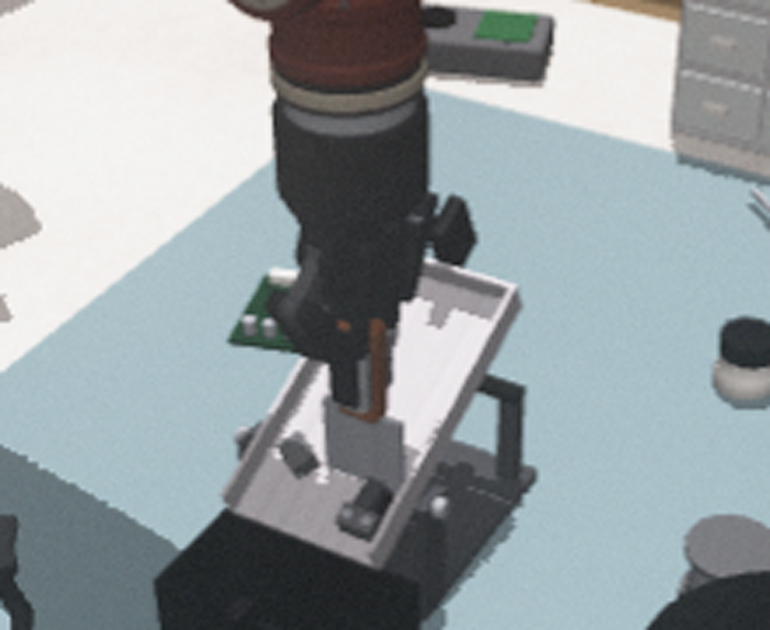

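>>> step_arm:
  targets: [0.006, -0.0005, 0.002, 0, 0.012, -0.0005, 0.0045, 0, 0.018, -0.0005, 0.0072, 0, 0.024, -0.0005, 0.0099, 0, 0.03, -0.0005, 0.0126, 0, 0.036, -0.0005, 0.0152, 0, 0.042, -0.0005, 0.0178, 0, 0.047, -0.0005, 0.0198, 0, 0.05, -0.0005, 0.021, 0, 0.05, -0.0005, 0.021, 0, 0.05, -0.0005, 0.021, 0]

```text
t: 18.47
tool_pos: [0.58, -0.1116, 0.1206]
tool_rot: [-2.213, 2.216, -0.008]
contact_force: [0.1, 0.1, -0.9]
opening: 0.0152
```

```bash
python3 -c "
from h import *
p=imaging.get_image('scene'); a=p['color']; u,v=proj(p,(.56,-.1,.06)).astype(int); cv2.imwrite('pics/i_scene.png',cv2.resize(np.clip(a[max(0,v-70):v+70,u-85:u+85,::-1]*1.6,0,255).astype(np.uint8),None,fx=4.5,fy=4.5,interpolation=cv2.INTER_CUBIC))
st()
go((.58,-.104,.1237,-90))"
```

```text
t 18.52 pos [ 0.5801 -0.1115  0.1207] rot [-2.213  2.216 -0.008] F [-0.2 -0.1 -1.5] op 0.0152
[[-0.001, -1.0, 0.011], [-1.0, 0.001, 0.003], [-0.003, -0.011, -1.0]] q [-0.32  0.06  1.8   0.01  1.28  1.25]
t 18.52 pos [ 0.5801 -0.1115  0.1207] th -90.06 F [-0.2 -0.1 -1.5] op 0.0152
(0.58, -0.104, 0.1237, -90) -> [-0.0075, 0.0001, -0.0029] -0.001 dist 0.008 rows 1
```

View pics/i_scene.png

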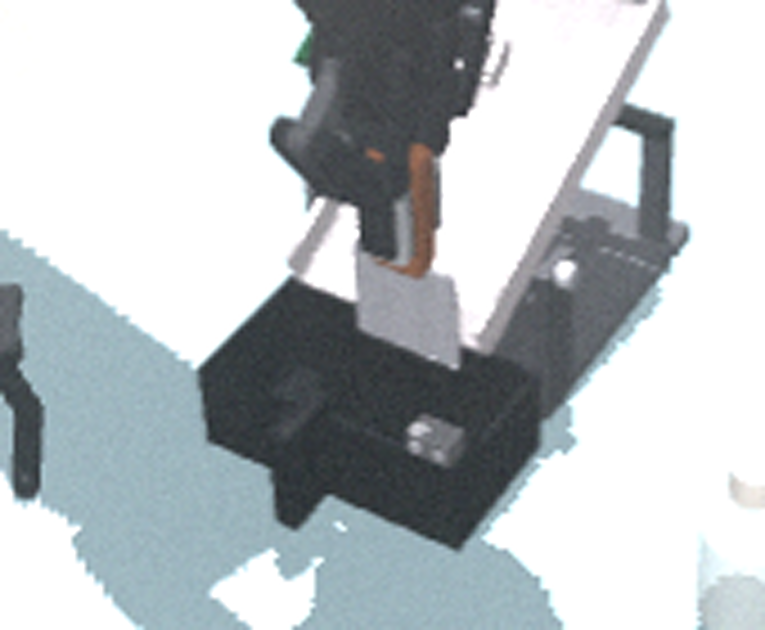

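>>> step_arm:
  targets: [0, 0, -0.02, 0, 0, 0, -0.06, 0, 0, 0, -0.1, 0, 0, 0, -0.14, 0, -0.015, 0.008, -0.145, 0, -0.05, 0.025, -0.145, 0, -0.088, 0.037, -0.145, 0, -0.125, 0.037, -0.145, 0, -0.145, 0.037, -0.145, 0, -0.15, 0.037, -0.145, 0, -0.15, 0.037, -0.14, 0]

```text
t: 19.43
tool_pos: [0.5423, 0.0395, 0.2622]
tool_rot: [-2.215, 2.211, -0.012]
contact_force: [-0.0, -1.0, -0.0]
opening: 0.015
```

```bash
python3 -c "
from h import *
for n in ('scene','top'):
  p=imaging.get_image(n); a=p['color']; u,v=proj(p,(.56,-.06,.06)).astype(int); cv2.imwrite('pics/j_%s.png'%n,cv2.resize(np.clip(a[max(0,v-70):v+70,u-85:u+85,::-1]*1.6,0,255).astype(np.uint8),None,fx=4.5,fy=4.5,interpolation=cv2.INTER_CUBIC))
  X=cloud(p); P=X[(abs(X[...,0]-.561)<.035)&(X[...,1]>-.09)&(X[...,1]<.05)&(X[...,2]>.04)&(X[...,2]<.17)]
  for i in range(6):
    k=np.polyfit(P[:,1],P[:,2],1); r=P[:,2]-np.polyval(k,P[:,1]); P=P[(r<.004)&(r>-.008)]
  print(len(P),np.degrees(np.arctan(k[0])),'z at hinge',np.polyval(k,-.059))
  F=.08+(X[...,1]+.059)*.4452; H=X[...,2]-F
  m=(H>.006)&(H<.025)&(abs(X[...,0]-.561)<.042)&(X[...,1]>-.10)&(X[...,1]<.055)
  nl,lab,sts,cen=cv2.connectedComponentsWithStats(m.astype(np.uint8),connectivity=8)
  for i in range(1,nl):
    if sts[i,4]>8: Q=X[lab==i]; print(sts[i,4],np.round(Q.min(0)*1000),np.round(Q.max(0)*1000))
  m=(X[...,2]>.008)&(X[...,2]<.03)&(abs(X[...,0]-.561)<.055)&(X[...,1]>-.145)&(X[...,1]<-.09)
  print('tub pts',m.sum(),np.round(np.median(X[m],0)*1000) if m.sum() else '')
st()
go((.543,.04,.23,-90),(.543,.04,.1873,-90))"
```

```text
2021 24.23920202646732 z at hinge 0.07954024638387745
95 [536.   1. 115.] [555.  25. 132.]
88 [526. -75.  80.] [550. -55.  96.]
tub pts 94 [ 593. -113.   16.]
474 24.117808930246365 z at hinge 0.0782928329141958
59 [524. -75.  85.] [546. -53. 102.]
tub pts 131 [ 586. -118.   13.]
t 19.53 pos [0.5415 0.0377 0.2598] rot [-2.215  2.217 -0.007] F [-0.8 -1.   0. ] op 0.0151
[[-0.001, -1.0, 0.009], [-1.0, 0.001, 0.003], [-0.003, -0.009, -1.0]] q [-0.07 -0.17  1.78  0.    1.52  1.5 ]
t 19.53 pos [0.5415 0.0377 0.2598] th -90.05 F [-0.8 -1.   0. ] op 0.0151
(0.543, 0.04, 0.23, -90) -> [-0.0022, -0.0013, 0.0299] -0.0009 dist 0.03 rows 1
(0.543, 0.04, 0.1873, -90) -> [-0.0021, -0.0009, 0.0726] -0.0009 dist 0.073 rows 2
```

View pics/j_top.png

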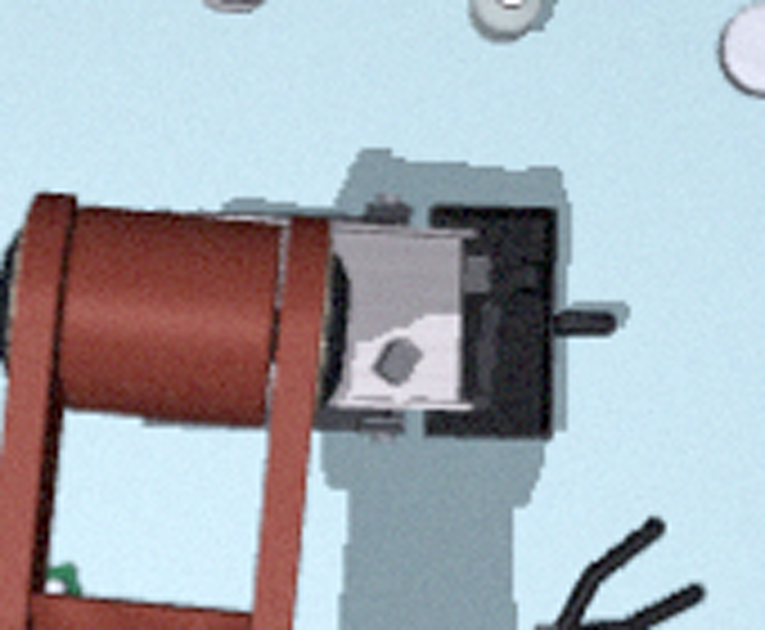

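View pics/j_scene.png

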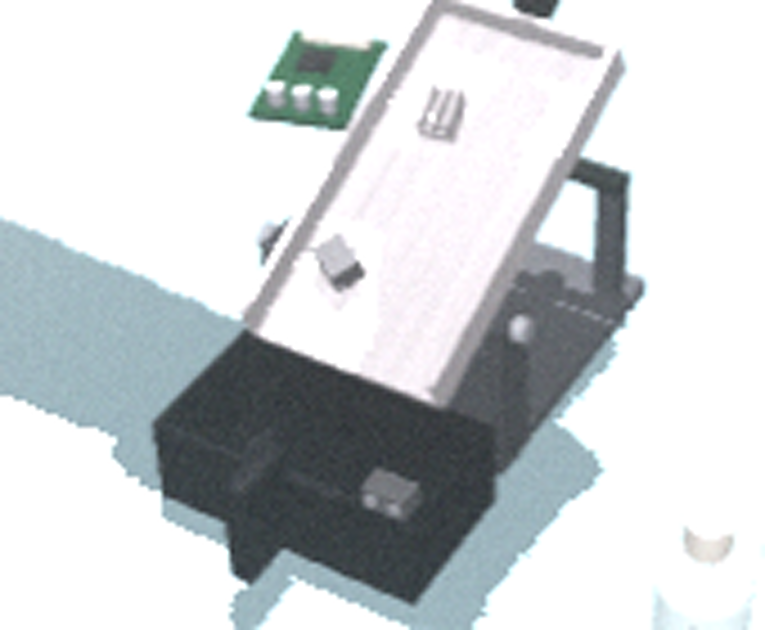

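>>> step_arm:
  targets: [-0.001, -0.001, 0.025, 0, -0.001, -0.001, 0.05, 0, -0.001, -0.001, 0.065, 0, -0.001, -0.001, 0.073, 0, -0.001, -0.001, 0.073, 0]

```text
t: 19.95
tool_pos: [0.5422, 0.0376, 0.1847]
tool_rot: [-2.214, 2.221, -0.003]
contact_force: [0.4, 0.1, -0.6]
opening: 0.0152
```

```bash
python3 -c "
from h import *
st()
z=lambda y:.0603+.002+.08+(y+.061)*.4452
go((.543,.04,z(.04),-90),(.543,-.06,z(-.06),-90))"
```

```text
t 19.95 pos [0.5422 0.0376 0.1847] rot [-2.214  2.221 -0.003] F [ 0.4  0.1 -0.6] op 0.0152
[[-0.003, -1.0, 0.005], [-1.0, 0.003, 0.002], [-0.002, -0.005, -1.0]] q [-0.07 -0.11  1.85  0.    1.4   1.5 ]
t 19.95 pos [0.5422 0.0376 0.1847] th -90.16 F [ 0.4  0.1 -0.6] op 0.0152
(0.543, 0.04, 0.18726520000000002, -90) -> [-0.0024, -0.0008, -0.0026] -0.0027 dist 0.004 rows 1
(0.543, -0.06, 0.14274520000000002, -90) -> [0.0977, -0.0008, 0.0417] -0.0027 dist 0.106 rows 3
```

Slightly low (about 0.5 mm clearance); I stay on the line with a bit more clearance.

>>> step_arm:
  targets: [0.005, -0.0008, 0.0005, 0, 0.014, -0.0008, 0.0043, 0, 0.023, -0.0008, 0.0083, 0, 0.032, -0.0008, 0.0123, 0, 0.041, -0.0008, 0.0163, 0, 0.05, -0.0008, 0.0203, 0, 0.059, -0.0008, 0.0243, 0, 0.068, -0.0008, 0.0283, 0, 0.077, -0.0008, 0.0323, 0, 0.086, -0.0008, 0.0363, 0, 0.095, -0.0008, 0.0402, 0]

```text
t: 20.87
tool_pos: [0.5429, -0.0581, 0.1438]
tool_rot: [-2.214, 2.221, -0.003]
contact_force: [0.1, 1.0, -0.5]
opening: 0.0155
```

```bash
python3 -c "
from h import *
p=imaging.get_image('scene'); a=p['color']; u,v=proj(p,(.56,.0,.1)).astype(int); cv2.imwrite('pics/k_scene.png',cv2.resize(a[max(0,v-110):v+70,u-110:u+110,::-1],None,fx=3.5,fy=3.5,interpolation=cv2.INTER_CUBIC))
st()
z=lambda y:.0603+.002+.08+(y+.061)*.4452
go((.543,-.07,z(-.07),-90),(.543,-.11,z(-.11),-90))"
```

```text
t 20.92 pos [ 0.5425 -0.0594  0.1429] rot [-2.214  2.223 -0.003] F [-0.3 -1.4 -1.5] op 0.0152
[[-0.004, -1.0, 0.004], [-1.0, 0.004, 0.002], [-0.002, -0.004, -1.0]] q [-0.25 -0.07  1.88  0.    1.32  1.33]
t 20.92 pos [ 0.5425 -0.0594  0.1429] th -90.22 F [-0.3 -1.4 -1.5] op 0.0152
(0.543, -0.07, 0.1382932, -90) -> [0.0106, -0.0006, 0.0046] -0.0038 dist 0.012 rows 1
(0.543, -0.11, 0.12048520000000001, -90) -> [0.0506, -0.0006, 0.0224] -0.0038 dist 0.055 rows 2
```

View pics/k_scene.png

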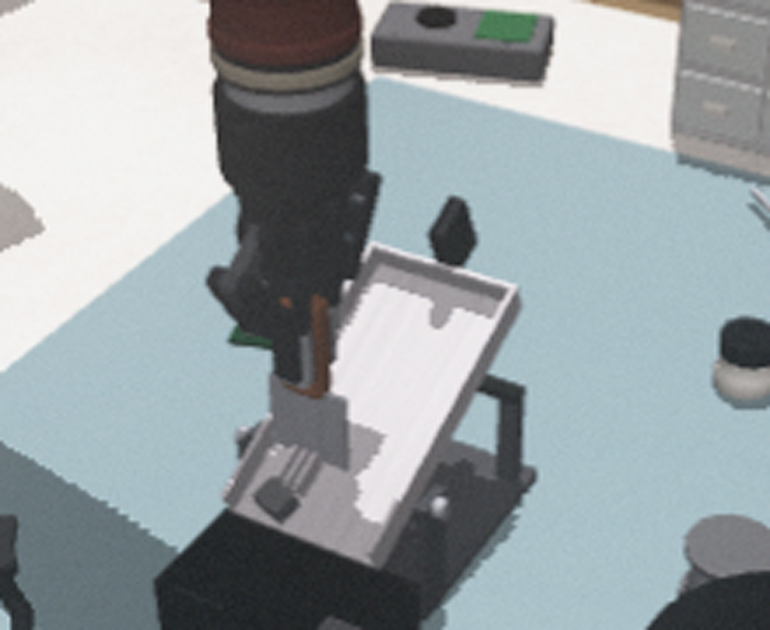

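>>> step_arm:
  targets: [0.006, -0.0005, 0.0024, 0, 0.012, -0.0005, 0.0051, 0, 0.018, -0.0005, 0.0077, 0, 0.024, -0.0005, 0.0104, 0, 0.03, -0.0005, 0.013, 0, 0.036, -0.0005, 0.0157, 0, 0.042, -0.0005, 0.0184, 0, 0.048, -0.0005, 0.021, 0, 0.052, -0.0005, 0.0225, 0, 0.052, -0.0005, 0.0225, 0, 0.052, -0.0005, 0.0225, 0]

```text
t: 21.83
tool_pos: [0.5428, -0.1115, 0.1202]
tool_rot: [-2.214, 2.223, -0.002]
contact_force: [0.0, -0.3, -1.1]
opening: 0.0151
```

```bash
python3 -c "
from h import *
p=imaging.get_image('scene'); a=p['color']; u,v=proj(p,(.56,-.1,.06)).astype(int); cv2.imwrite('pics/l_scene.png',cv2.resize(np.clip(a[max(0,v-70):v+70,u-85:u+85,::-1]*1.6,0,255).astype(np.uint8),None,fx=4.5,fy=4.5,interpolation=cv2.INTER_CUBIC))
st()
go((.543,-.1115,.27,-90))"
```

```text
t 21.88 pos [ 0.5429 -0.1114  0.1204] rot [-2.214  2.223 -0.003] F [ 0.2  0.8 -0.7] op 0.0152
[[-0.004, -1.0, 0.004], [-1.0, 0.004, 0.002], [-0.002, -0.004, -1.0]] q [-0.34 -0.02  1.88  0.    1.28  1.24]
t 21.88 pos [ 0.5429 -0.1114  0.1204] th -90.23 F [ 0.2  0.8 -0.7] op 0.0152
(0.543, -0.1115, 0.27, -90) -> [-0.0001, -0.0007, -0.1496] -0.004 dist 0.15 rows 4
```

View pics/l_scene.png

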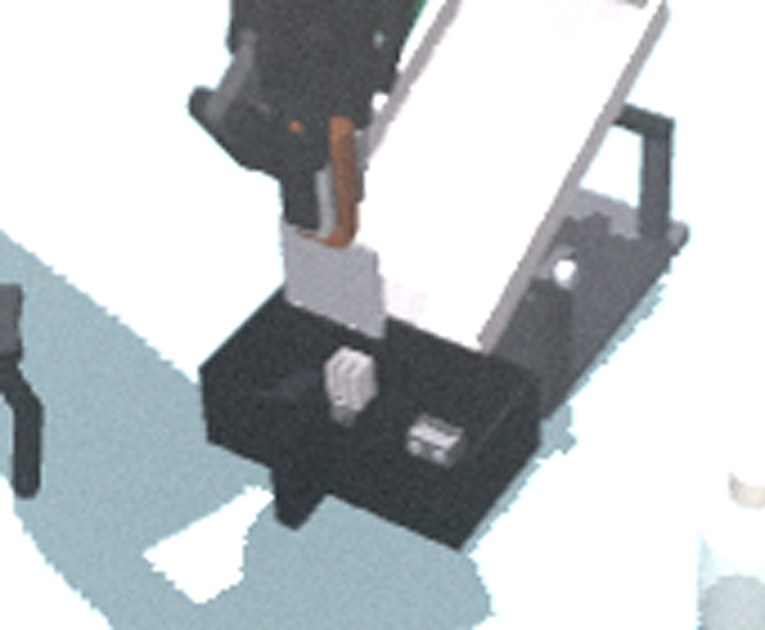

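>>> step_arm:
  targets: [0, 0, -0.02, 0, 0, 0, -0.06, 0, 0, 0, -0.1, 0, 0.03, 0.005, -0.12, -0.08, 0.065, 0.015, -0.12, -0.16, 0.1, 0.03, -0.12, -0.24, 0.135, 0.045, -0.12, -0.32, 0.165, 0.06, -0.12, -0.4, 0.195, 0.07, -0.12, -0.48, 0.215, 0.078, -0.12, -0.56, 0.2215, 0.08, -0.12, -0.64, 0.2215, 0.08, -0.12, -0.64]

```text
t: 22.88
tool_pos: [0.4609, -0.3342, 0.2398]
tool_rot: [-2.801, 1.416, -0.005]
contact_force: [-0.1, 0.6, 0.3]
opening: 0.0155
```

```bash
python3 -c "
from h import *
for n in ('scene','top'):
  p=imaging.get_image(n); a=p['color']; u,v=proj(p,(.56,-.08,.06)).astype(int); cv2.imwrite('pics/m_%s.png'%n,cv2.resize(np.clip(a[max(0,v-70):v+70,u-85:u+85,::-1]*1.6,0,255).astype(np.uint8),None,fx=4.5,fy=4.5,interpolation=cv2.INTER_CUBIC))
  X=cloud(p)
  o=monitor.get_obs();T=o['tool_pos']
  m=(np.hypot(X[...,0]-T[0],X[...,1]-T[1])<.04)&(X[...,2]<T[2]-.008)&(X[...,2]>T[2]-.07)
  P=X[m]; 
  if len(P)>40: r=cv2.minAreaRect((P[:,:2]*1000).astype(np.float32)); print(n,'blade',len(P),np.round(r[0],1),np.round(r[1],1),r[2],'zmin',np.percentile(P[:,2],1))
st()
go((.4624,-.3328,.16,-53.6),(.4624,-.3328,.12,-53.6),(.4624,-.3328,.067,-53.6))"
```

```text
scene blade 881 [ 461.3 -336.9] [51.6 10.5] 37.66973876953125 zmin 0.1801851821463177
top blade 46 [ 471.3 -325.2] [18.9 12.5] 66.75963592529297 zmin 0.17981677934800389
t 22.98 pos [ 0.4617 -0.3324  0.2398] rot [-2.8    1.417 -0.005] F [ 0.6 -0.3  0.3] op 0.015
[[0.592, -0.806, 0.004], [-0.806, -0.592, 0.002], [0.001, -0.005, -1.0]] q [-0.76 -0.09  1.74  0.    1.49  0.18]
t 22.98 pos [ 0.4617 -0.3324  0.2398] th -53.68 F [ 0.6 -0.3  0.3] op 0.0150
(0.4624, -0.3328, 0.16, -53.6) -> [0.0007, -0.0, 0.0798] -0.0014 dist 0.08 rows 2
(0.4624, -0.3328, 0.12, -53.6) -> [0.0006, 0.0002, 0.1198] -0.0014 dist 0.12 rows 3
(0.4624, -0.3328, 0.067, -53.6) -> [0.0006, 0.0004, 0.1728] -0.0014 dist 0.173 rows 5
```

View pics/m_top.png

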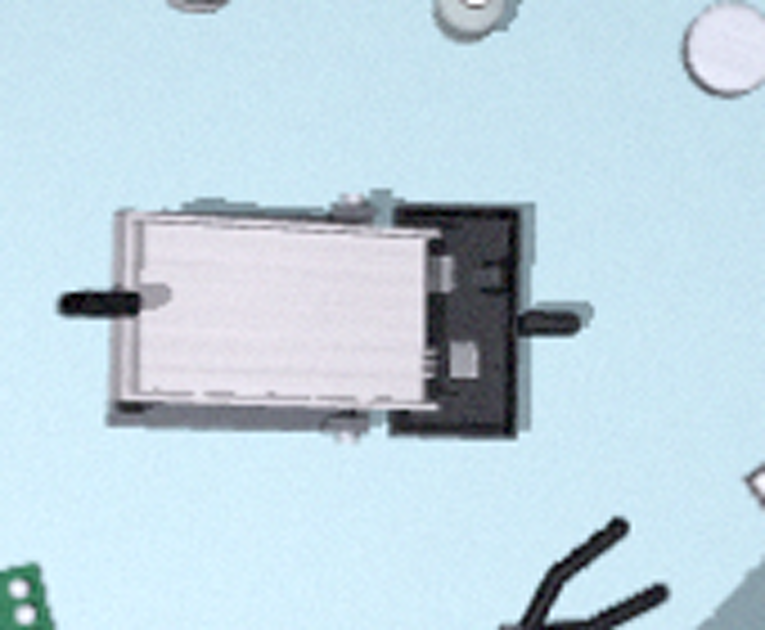

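View pics/m_scene.png

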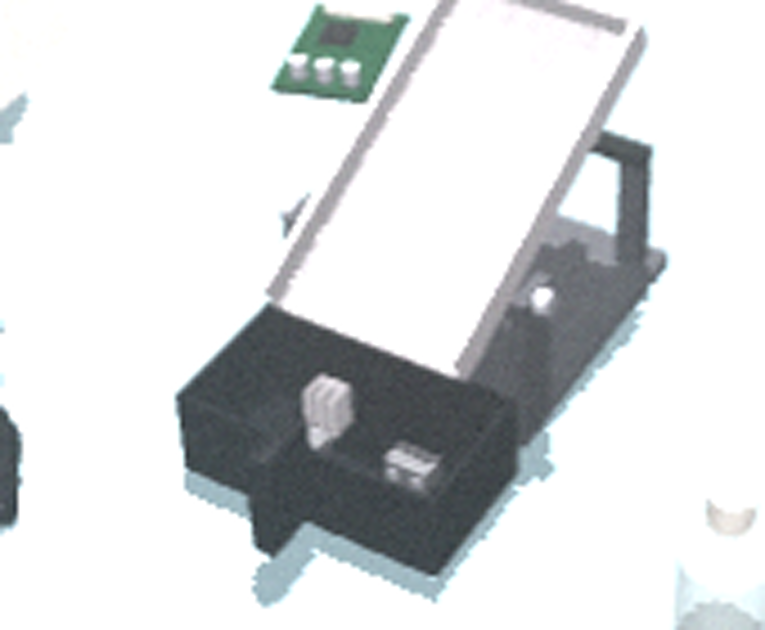

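```bash
python3 -c "
from h import *
p=imaging.get_image('scene'); X=cloud(p); T=monitor.get_obs()['tool_pos']
d=X-T; ax=np.array([np.cos(np.radians(36.3)),np.sin(np.radians(36.3))]); ay=np.array([-ax[1],ax[0]])
sx=d[...,:2]@ax; sy=d[...,:2]@ay
for lo,hi in((-.058,-.045),(-.045,-.030),(-.03,-.015)):
  m=(abs(sx)<.04)&(abs(sy)<.02)&(d[...,2]>lo)&(d[...,2]<hi)
  print(lo,m.sum(),'along',np.percentile(sx[m],[2,98])*1000,'across',np.percentile(sy[m],[5,50,95])*1000, 'slope',np.polyfit(sx[m],sy[m],1))
# heatsink heights
m=(abs(X[...,0]-.54)<.03)&(X[...,1]<-.095)&(X[...,1]>-.145)&(X[...,2]>.008)
u,v=proj(p,(.54,-.11,.02)); print(u,v)
Q=X[m]; print(len(Q), np.percentile(Q,[2,50,98],axis=0))
nl,lab,sts,cen=cv2.connectedComponentsWithStats(m.astype(np.uint8),connectivity=8)
for i in range(1,nl):
  if sts[i,4]>8: Q=X[lab==i]; print(sts[i,4],np.round(Q.min(0)*1000),np.round(Q.max(0)*1000))
"
```

```text
-0.058 211 along [-25.75269529  22.05996218] across [-2.96823415 -1.1851522   0.30387551] slope [ 0.00443748 -0.00120081]
-0.045 256 along [-26.08781001  22.59963479] across [-2.79502813 -1.28780865  0.11970636] slope [ 0.00352095 -0.00129479]
-0.03 270 along [-25.61197341  23.56974777] across [-2.78920291 -1.39990832  0.34028925] slope [ 0.00117504 -0.00138977]
265.91539306463596 296.92576664276027
200 [[ 0.51298717 -0.12356065  0.00894648]
 [ 0.54149945 -0.10082979  0.02534784]
 [ 0.56554413 -0.0952933   0.08115742]]
82 [ 513. -106.   58.] [570. -95.  84.]
118 [ 532. -127.    8.] [553. -95.  27.]
```

>>> step_arm:
  targets: [0.0006, 0, 0.03, 0, 0.0006, 0, 0.065, 0, 0.0006, 0.0002, 0.095, 0, 0.0006, 0.0002, 0.12, 0, 0.0006, 0.0002, 0.125, 0, 0.0006, 0.0002, 0.125, 0]

```text
t: 23.53
tool_pos: [0.4618, -0.3303, 0.1124]
tool_rot: [-2.8, 1.414, 0.003]
contact_force: [-0.7, -0.3, -0.3]
opening: 0.015
```

```bash
python3 -c "
from h import *
p=imaging.get_image('scene'); a=p['color']; u,v=proj(p,(.46,-.33,.06)).astype(int); cv2.imwrite('pics/n_scene.png',cv2.resize(a[max(0,v-70):v+70,u-80:u+80,::-1],None,fx=4.5,fy=4.5,interpolation=cv2.INTER_CUBIC))
go((.4624,-.3328,.067,-53.6))"
```

```text
t 23.58 pos [ 0.463  -0.3316  0.1149] th -53.58 F [ 0.8  0.2 -0. ] op 0.0148
(0.4624, -0.3328, 0.067, -53.6) -> [0.0006, 0.0014, 0.0479] 0.0003 dist 0.048 rows 2
```

View pics/n_scene.png

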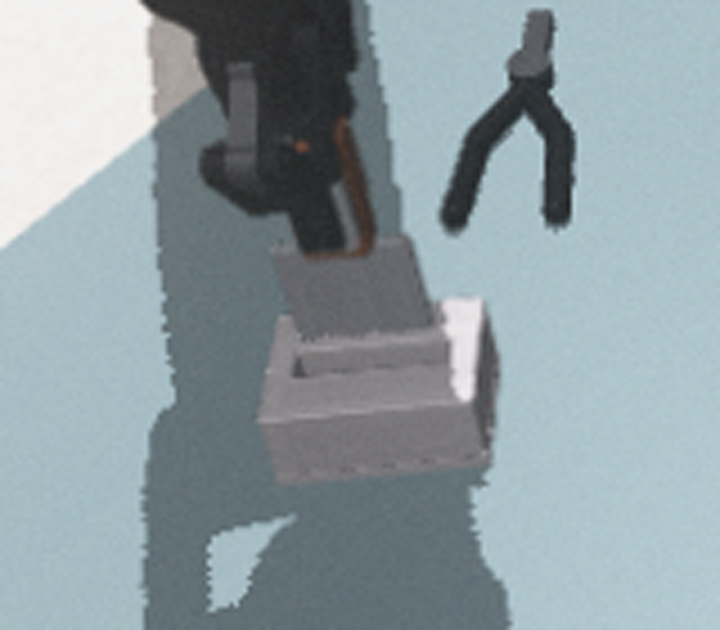

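>>> step_arm:
  targets: [0.0006, 0.0014, 0.006, 0, 0.0006, 0.0014, 0.012, 0, 0.0006, 0.0014, 0.018, 0, 0.0006, 0.0014, 0.024, 0, 0.0006, 0.0014, 0.028, 0]

```text
t: 24.0
tool_pos: [0.4622, -0.3328, 0.0863]
tool_rot: [-2.801, 1.414, -0.003]
contact_force: [0.0, 0.2, -0.6]
opening: 0.0149
```

```bash
python3 -c "
from h import *
go((.4624,-.3328,.067,-53.6))"
```

```text
t 24.00 pos [ 0.4622 -0.3328  0.0863] th -53.59 F [ 0.   0.2 -0.6] op 0.0149
(0.4624, -0.3328, 0.067, -53.6) -> [0.0002, -0.0001, 0.0193] 0.0002 dist 0.019 rows 1
```

In the slot (edge at about 26 mm), no contact force.

>>> step_arm:
  targets: [0, 0, 0.006, 0, 0, 0, 0.012, 0, 0, 0, 0.017, 0, 0, 0, 0.019, 0, 0, 0, 0.02, 0, 0, 0, 0.02, 0]

```text
t: 24.5
tool_pos: [0.4624, -0.3329, 0.0666]
tool_rot: [-2.801, 1.415, -0.004]
contact_force: [0.7, 0.1, 0.4]
opening: 0.015
```

```bash
python3 -c "
from h import *
go((.4624,-.3328,.0663,-53.6))"
```

```text
t 24.50 pos [ 0.4624 -0.3329  0.0666] th -53.60 F [0.7 0.1 0.4] op 0.0150
(0.4624, -0.3328, 0.0663, -53.6) -> [-0.0001, -0.0001, 0.0003] 0.0001 dist 0.0 rows 1
```

>>> step_arm:
  targets: [0, 0, 0.001, 0, 0, 0, 0.001, 0]

```text
t: 24.67
tool_pos: [0.4627, -0.3332, 0.0665]
tool_rot: [-2.801, 1.414, -0.005]
contact_force: [-1.6, 1.1, 4.1]
opening: 0.0152
```

>>> step_arm:
  targets: [0, 0, 0, 0, 0, 0, 0, 0, 0, 0, 0, 0, 0, 0, 0, 0]
  grip: 0.045

```text
t: 25.0
tool_pos: [0.4627, -0.3332, 0.0663]
tool_rot: [-2.801, 1.415, -0.005]
contact_force: [-0.0, -0.2, -0.4]
opening: 0.0447
```

>>> step_arm:
  targets: [0, 0, -0.02, 0, 0, 0, -0.05, 0, 0, 0, -0.09, 0, 0, 0, -0.13, 0, 0, 0, -0.17, 0, -0.03, -0.01, -0.18, 0, -0.06, 0.01, -0.18, 0, -0.09, 0.03, -0.18, 0, -0.12, 0.05, -0.18, 0, -0.12, 0.05, -0.18, 0]

```text
t: 25.83
tool_pos: [0.3466, -0.2643, 0.2448]
tool_rot: [-2.8, 1.416, -0.002]
contact_force: [0.1, 0.2, -0.2]
opening: 0.0447
```

```bash
python3 -c "
from h import *
st()
Z={n:np.load(n+'0.npy',allow_pickle=True).item() for n in('scene','top')}
for n in ('scene','top'):
  p=imaging.get_image(n); save(p,'o_'+n); X=cloud(p)
  m=(abs(X[...,0]-.461)<.06)&(abs(X[...,1]+.333)<.06)&(X[...,2]>.085)&(X[...,2]<.125)
  P=X[m]; r=cv2.minAreaRect((P[:,:2]*1000).astype(np.float32)); print(n,'handle',len(P),np.round(r[0],1),np.round(r[1],1),r[2],'zmax',np.percentile(P[:,2],98))
  P=X[(abs(X[...,0]-.561)<.035)&(X[...,1]>-.09)&(X[...,1]<.05)&(X[...,2]>.04)&(X[...,2]<.17)]
  k=np.polyfit(P[:,1],P[:,2],1); print('tilt',np.degrees(np.arctan(k[0])))
  for b in 'spool flux_bottle paste_jar tip_tin pliers circuit_board screwdriver relay heatsink terminal transformer'.split():
    r=imaging.mark_of(b,p); print(b,[np.round(x['uv'],1).tolist() for x in r[:1]])
"
```

```text
t 25.83 pos [ 0.3466 -0.2643  0.2448] rot [-2.800e+00  1.416e+00 -2.000e-03] F [ 0.1  0.2 -0.2] op 0.0447
[[0.593, -0.806, 0.003], [-0.806, -0.593, 0.002], [-0.0, -0.004, -1.0]] q [-0.83 -0.44  2.01  0.    1.56  0.11]
scene handle 318 [ 463.9 -335.4] [25.9 17.5] 31.82215690612793 zmax 0.11678666496958823
tilt 25.151566545107837
spool [[395.0, 297.0]]
flux_bottle [[353.1, 345.9]]
paste_jar [[404.1, 234.6]]
tip_tin []
pliers [[191.5, 298.0]]
circuit_board [[268.5, 217.8]]
screwdriver [[420.9, 200.9]]
relay []
heatsink [[272.0, 291.4]]
terminal [[287.0, 304.9]]
transformer []
top handle 95 [ 462.3 -336. ] [27.1 17.4] 37.38844680786133 zmax 0.12136740812137026
tilt 23.74340765600321
spool [[288.2, 169.4]]
flux_bottle [[353.1, 179.8]]
paste_jar [[211.4, 194.1]]
tip_tin [[405.7, 189.6]]
pliers [[365.0, 315.6]]
circuit_board [[236.8, 316.9]]
screwdriver [[147.1, 198.7]]
relay [[349.0, 257.1]]
heatsink []
terminal [[341.9, 239.5]]
transformer [[358.5, 237.7]]
```

View pics/o_scene.png

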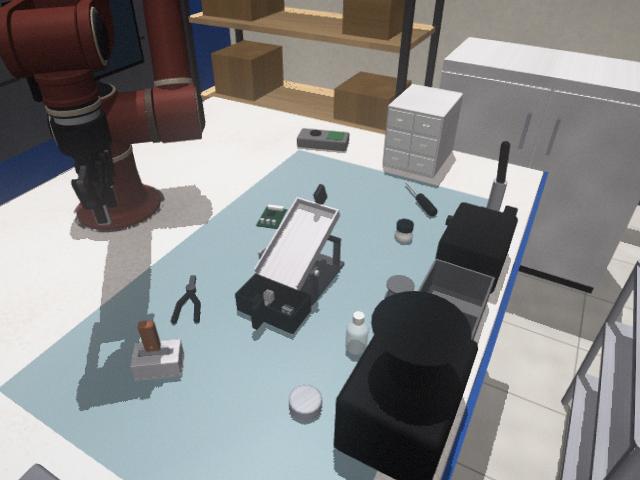

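View pics/o_top.png

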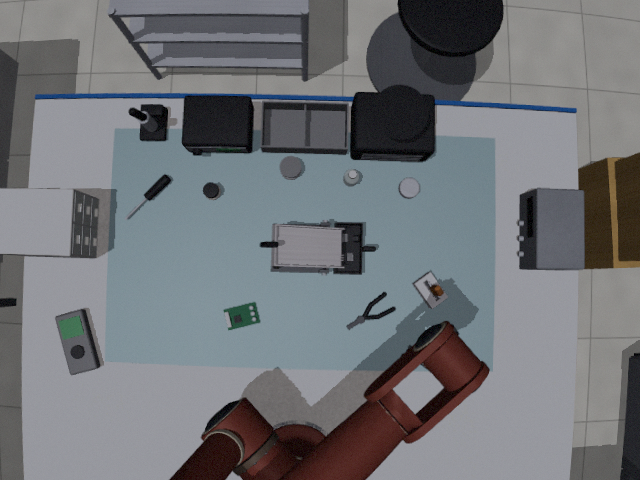

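```bash
python3 -c "
from h import *
for p in (np.load('scene0.npy',allow_pickle=True).item(),imaging.get_image('scene')):
  X=cloud(p); s=X[...,:2]@[-.592,.806]; l=X[...,:2]@[.806,.592]
  for lo,hi in((.06,.075),(.075,.09),(.09,.105),(.105,.112)):
    m=(abs(X[...,0]-.461)<.04)&(abs(X[...,1]+.333)<.04)&(X[...,2]>lo)&(X[...,2]<hi); print(lo,m.sum(),np.round(np.percentile(s[m],[2,10,50])*1000,1),np.round(np.percentile(l[m],[3,97])*1000,1))
"
```

```text
0.06 107 [-549.2 -548.8 -547.3] [165.4 189. ]
0.075 108 [-549.  -548.5 -547.4] [164.7 188.7]
0.09 111 [-549.1 -548.9 -547.6] [164.3 188.6]
0.105 54 [-549.7 -549.  -547.7] [164.3 188.4]
0.06 107 [-552.4 -551.9 -550.7] [163.7 188.1]
0.075 107 [-552.8 -552.3 -551. ] [164.2 188. ]
0.09 119 [-553.3 -552.3 -551. ] [163.7 188. ]
0.105 50 [-552.7 -552.3 -550.5] [163.5 187.6]
```

The scraper stands upright, shifted about 3 mm within the slot's play. I'm handing the job in.

```bash
python3 -c "
from h import *
print(ticket.finish_job()); st()"
```

```text
the job is handed in; nothing more can be done
None
the job is handed in; nothing more can be done
```

The job is done and handed in at about 26 s of robot time; no verdict was reported.

- **Tub:** I set it upright under the tray's lip, centred across the tray, with its handle facing away from the tray.
- **Tray:** I raised it by the rear grip to the stop. After I let go, a floor-plane fit measured about 24.1°, and about the same between the two scraping passes. My last check was a cruder fit without outlier removal. It gave 25.2° in the scene view and 23.7° in the top view, which fits full tilt.
- **Parts:** two passes with the scraper, on the right and then the left half of the tray, took all four parts off. Only the blade was on the tray floor during the passes. The final pictures show an empty tray and four parts in the tub. The networks did not find the relay and transformer in the last scene view or the heat sink in the last top view. Each part was found in at least one of the two views.
- **Scraper:** it stands upright in its rest. It sits about 3 mm across the slot from where it started, which is within the slot's play.
- **Other things on the bench:** nothing touched them. In the last pictures they are where they were, within the networks' scatter of a few pixels. The tin was missed by the network in the last scene view, but it shows in the picture and was found in the top view.

The largest wrist force I saw was about 20 N, while raising the tray.

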